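# Close out a deburring batch at the bench

### The arm

A 7-joint arm with a two-finger parallel gripper is mounted at the origin on the work surface. World frame = base frame: x ahead of the robot, y to its left, z up, the work surface at z = 0. Lengths are in m, angles in degrees, forces in N, time in s.
With the tool pointing down it reaches from about 0.425 to 0.95 m from the base axis. Payload 4.7 kg.
Tool frame: the origin (TCP) lies midway between the tips of the shut fingers; the grasp point (between the pads) lies 19 mm behind it (arm.grip_depth is the z of the grasp point in the tool frame, in m); z points along the fingers, y is the line along which they close (so a half turn about z gives the same grasp; the last joint's range is limited). The gripper opens to 87 mm and grips with 3 to 60 N. Pads are 19 mm wide; open, the fingers measure 117 mm over their backs; the gripper's body (75 mm by 190 mm) begins 51 mm behind the grasp point.
Start: joints at [62.114, 26.849, -2.785, 87.806, 1.381, 65.374, -4.715], TCP at [0.298, -0.605, 0.187] pointing down, gripper open.
Joint ranges: [-148.3, 148.3], [-19.14, 114.17], [-79.39, 73.82], [5.75, 140.21], [-59.74, 239.74], [12.07, 113.84], [-152.46, 152.46]. Speed limits (degrees/s): [147.25, 147.25, 180, 180, 180, 180, 180].

### API

Orientations are given as a 3x3 rotation matrix whose columns are the frame's x, y, z axes.
In Python, from bench import arm gives the robot as it stands.
- The arm moves only by the tool send_rows, never from a script. Its argument "increments" is text: rows parted by semicolons, each of 4 numbers parted by spaces: the shift along the tool's x, y, z in m, then the turn about the tool's z in rad. A call has 1 to 8 rows; each row shifts and turns the commanded pose from where the row before left it, along the tool's axes as they then stand; what a row does not reach is not made up. A row lasts 1/12 s, in which the tool goes at most 41.7 mm and 7.16 degrees, less where a joint would pass 70% of its speed; a pose out of reach is approached as far as the arm can. A call with a gripper value outside its range is refused whole. "jaw" is the closure, from 0 (fully open) to 1 (shut), set as the call begins (left out, the last holds). The fingers move at their own pace and stop on an object; "newtons" is the grip in N (left out, the last holds). Time passes only in rows, so rows that do not move let the fingers close. It gives the time, the measured TCP pose, the force, the opening and the grip force at its end, in the units of the state.
- arm.get_obs(): the state, without advancing time (a new reading comes with each control period).
- arm.camera(name): name is "scene" or "side" or "wrist"; returns (picture, depth): 420x560x3 uint8, red, green, blue; 420x560 float32, m along the optical axis (not along the pixel's ray), 0 where there is no reading.
- arm.camera_info(name): a dict with "intrinsics" (3x3 intrinsics, pixels), "R" (3x3) and "t" (3): a world point X has camera coordinates R X + t. Camera axes: x right, y down, z forward; pixel columns grow to the right and rows downward; lengths in m; the calibration is good to about 2 mm. A picture is of the moment at which its call begins: read the wrist's pose just before it. camera_info takes no time and is no camera call; for the wrist camera it gives the pose at the moment of the call.
- arm.finish_job(): hands the job in; it is judged then, once.
The state is a dict: "time": time; "joint_pos": joint angles; "joint_velocities": joint speeds; "effort": joint torques, N m; "tool_pos": TCP position; "orientation": TCP orientation; "contact_force": force on the tool from outside, world axes, zero at the start; "moment": the same for the moment, N m; "finger_gap": finger opening in m; "gripper_force": force on a finger pad.
Only numpy, scipy, OpenCV 4.12 (cv2) and the standard library are available. Lean on these libraries where they do the work, as an engineer would, in place of code of your own. Each camera call takes 0.05 s, during which the arm holds its last target. There are 200 camera calls.

### The job

Close out this batch: first swing the basket stand's folding leg all the way out until it clicks home, before anything goes into the basket. Then put every finished U bracket into the wire basket and the worn grinding disc into the scrap tin, and when they are all away, push the batch counter's plunger fully down for a moment and let it come back up. Leave the leg out, and do not disturb the grinder, the oil can or the screwdriver.

Things in the scene. Friction and masses are not known exactly. Their poses are not given: they have to be found in the camera images.
- leg (a joint): Swing of the basket stand's folding leg, rad: 0 folded along the basket's -y side (pointing to the stand's +x), 1.57 fully out (pointing to its -y); clockwise from above, about leg_hinge. Starts at 0 to 0.05. An over-centre strut resists (up to 4 N at the peg) until 1.15, then snaps the leg to its stop at 1.57 and holds it there with about 4 N. Let go before 1.15, it springs back.
- leg_hinge (a point): Point on the leg's vertical hinge axis, 95 mm above the bench (in the air above the hinge pin, level with the peg's top). Its x axis points to the peg and turns with the leg.
- leg_peg_top (a point): Centre of the top of the upright round rubber-sleeved peg (18 mm across, top 95 mm above the bench) at the leg's free end, 140 mm from the hinge: the place to grip or push. The leg is a flat steel bar, 24 mm wide, top 29 mm above the bench, with a rubber foot 36 mm across under the peg. Folded, there are 40 mm between peg and basket wall.
- basket_in (a point): Centre of the wire basket's inner floor, 21 mm above the bench; x, y along its sides, z up. Basket 220 (x) x 180 (y) mm outside, 210 x 170 mm inside, rim 90 mm above the bench, fixed on a painted base plate 240 x 200 x 20 mm that also carries the leg: the hinge is at x -100, y -140 mm of this point.
- disc: Worn grinding disc: dark disc 62 mm across, 8 mm thick, lying flat with an upright brass hub (23 mm across, up to 26 mm above the underside) in its middle. Origin: centre of the underside, z up along the hub.
- tin_in (a point): Centre of the inner floor of the open square scrap tin, 4 mm above the bench; 120 x 120 mm outside, walls 4 mm, rim 65 mm above the bench. Fixed.
- plunger (a joint): Sprung plunger of the batch counter: travel in m, 0 = up, 0.020 = fully down; it returns by itself. It takes about 4 N to start and 11 N to hold fully down.
- plunger_top (a point): Centre of the top of the plunger's black mushroom head (42 mm across), 87 mm above the bench when up; it stands in the middle of a fixed grey counter box 90 x 90 mm, 52 mm high. The tin and the counter may stand in each other's place.
- grinder: Angle grinder lying on the bench beyond the work, about 280 mm long; origin on the bench under its middle. Bystander.
- oil_can: Upright can, 56 mm across, 130 mm high; origin: centre of the underside. Bystander.
- screwdriver: Screwdriver lying on the bench near the robot; origin on its underside. Bystander.
- bracket1: Finished U-shaped bracket of folded bright steel sheet 4 mm thick: 60 mm long (its x), 40 mm wide over its two upright flanges (its y), 30 mm high (its z), open side up at the start, about 160 g. Origin: centre of its underside. Three to five of bracket1..bracket5 are present; all are alike.
- bracket2: Finished U-shaped bracket of folded bright steel sheet 4 mm thick: 60 mm long (its x), 40 mm wide over its two upright flanges (its y), 30 mm high (its z), open side up at the start, about 160 g. Origin: centre of its underside. Three to five of bracket1..bracket5 are present; all are alike.
- bracket3: Finished U-shaped bracket of folded bright steel sheet 4 mm thick: 60 mm long (its x), 40 mm wide over its two upright flanges (its y), 30 mm high (its z), open side up at the start, about 160 g. Origin: centre of its underside. Three to five of bracket1..bracket5 are present; all are alike.
- bracket4: Finished U-shaped bracket of folded bright steel sheet 4 mm thick: 60 mm long (its x), 40 mm wide over its two upright flanges (its y), 30 mm high (its z), open side up at the start, about 160 g. Origin: centre of its underside. Three to five of bracket1..bracket5 are present; all are alike.
- bracket5: Finished U-shaped bracket of folded bright steel sheet 4 mm thick: 60 mm long (its x), 40 mm wide over its two upright flanges (its y), 30 mm high (its z), open side up at the start, about 160 g. Origin: centre of its underside. Three to five of bracket1..bracket5 are present; all are alike.
Things that resemble listed ones, but are neither listed nor needed, are in the scene too. Several things look just like the disc: the one meant starts nearest to the robot's base.

How it is judged (in metres and radians):
On the way, in this order (a step that is already met when the one before it is completed fails the run):
1. the leg is swung out and seated in its catch (value of joint leg above 1.5 rad), for 0.3 s.
2. all brackets are in the basket and the disc is in the tin, with the leg still out (value of joint leg above 1.5 rad and x of bracket1 in the frame of basket_in between -0.105 and 0.105 m and y of bracket1 in the frame of basket_in between -0.085 and 0.085 m and z of bracket1 in the frame of basket_in between -0.01 and 0.068 m and x of bracket2 in the frame of basket_in between -0.105 and 0.105 m and y of bracket2 in the frame of basket_in between -0.085 and 0.085 m and z of bracket2 in the frame of basket_in between -0.01 and 0.068 m and x of bracket3 in the frame of basket_in between -0.105 and 0.105 m and y of bracket3 in the frame of basket_in between -0.085 and 0.085 m and z of bracket3 in the frame of basket_in between -0.01 and 0.068 m and x of bracket4 in the frame of basket_in between -0.105 and 0.105 m and y of bracket4 in the frame of basket_in between -0.085 and 0.085 m and z of bracket4 in the frame of basket_in between -0.01 and 0.068 m and x of bracket5 in the frame of basket_in between -0.105 and 0.105 m and y of bracket5 in the frame of basket_in between -0.085 and 0.085 m and z of bracket5 in the frame of basket_in between -0.01 and 0.068 m and x of disc in the frame of tin_in between -0.056 and 0.056 m and y of disc in the frame of tin_in between -0.056 and 0.056 m and z of disc in the frame of tin_in between -0.01 and 0.055 m), for 0.2 s.
3. the plunger is pushed fully down (all of step 2 and value of joint plunger above 0.0175 m), for 0.1 s.
At the end, for the whole second after the job is handed in: The leg is at 1.50 rad or more; every bracket present lies at rest with its origin within the basket's walls and below its rim; the disc lies at rest inside the tin; the plunger, having been pushed down at least 17.5 mm after all that, is back up (under 4 mm) (all of step 2 and linear speed of each of bracket1, bracket2, bracket3, bracket4, bracket5, disc below 0.03 m/s and value of joint plunger below 0.004 m); the robot touches nothing.
It fails at once if a bracket is in the basket before the leg has been swung home (value of joint leg below 1.35 rad and ((x of bracket1 in the frame of basket_in between -0.105 and 0.105 m and y of bracket1 in the frame of basket_in between -0.085 and 0.085 m and z of bracket1 in the frame of basket_in between -0.01 and 0.068 m) or (x of bracket2 in the frame of basket_in between -0.105 and 0.105 m and y of bracket2 in the frame of basket_in between -0.085 and 0.085 m and z of bracket2 in the frame of basket_in between -0.01 and 0.068 m) or (x of bracket3 in the frame of basket_in between -0.105 and 0.105 m and y of bracket3 in the frame of basket_in between -0.085 and 0.085 m and z of bracket3 in the frame of basket_in between -0.01 and 0.068 m) or (x of bracket4 in the frame of basket_in between -0.105 and 0.105 m and y of bracket4 in the frame of basket_in between -0.085 and 0.085 m and z of bracket4 in the frame of basket_in between -0.01 and 0.068 m) or (x of bracket5 in the frame of basket_in between -0.105 and 0.105 m and y of bracket5 in the frame of basket_in between -0.085 and 0.085 m and z of bracket5 in the frame of basket_in between -0.01 and 0.068 m))).
It fails at once if a bystander is moved by more than 30 mm (distance of any of grinder, oil_can, screwdriver from where it was at the start of the episode above 0.03 m).
Of bracket1, bracket2, bracket3, bracket4, bracket5 only 3 to 5 are there at a start; the rules pass over those that are not, and their reading is None.
At some moment in a run one of bracket1, bracket2, bracket3, bracket4, bracket5 may be knocked a few centimetres aside while the robot is not near it.
Once in a run the grip may slacken for a moment while it holds something.
It also fails if it takes over 210 s, if anything falls off the work surface, if the arm or the gripper's body presses on something with over 40 N, if the wrist force passes 120 N, or if a joint passes its speed limit or range.

## Working session

There is one attempt and no reset: what is moved stays moved. The work goes in short steps, Python scripts to look and compute and a tool call to move; the robot and the scene stay as the last step left them, time stands still between calls to the robot, and variables do not carry over. Pictures are saved under pics/ and viewed, at most 14 in all, crops included, and the job is handed in when it is done.

Besides the shell and the picture viewer there is one more tool, called by a JSON object that holds its "op" and its "data". send_rows: Moves the arm, as the interface text tells. Its arguments: {"type":"object","properties":{"increments":{"type":"string"},"jaw":{"type":"number"},"newtons":{"type":"number"}},"required":["increments"]}

```bash
mkdir -p pics; ls
cat > h.py <<'E'
import numpy as np, cv2
from bench import arm
def snap(name,fn):
    ci=arm.camera_info(name); p,d=arm.camera(name)
    cv2.imwrite(f'pics/{fn}.png',p[:,:,::-1]); np.savez(f'pics/{fn}.npz',p=p,d=d,K=ci['intrinsics'],R=ci['R'],t=ci['t'])
def cloud(fn):
    z=np.load(f'pics/{fn}.npz'); d=z['d']; K=z['K']
    v,u=np.mgrid[:d.shape[0],:d.shape[1]]
    c=np.stack([(u-K[0,2])/K[0,0]*d,(v-K[1,2])/K[1,1]*d,d],-1)
    return z['p'],d,(c-z['t'])@z['R']
def crop(fn,x0,y0,x1,y1,s,out):
    im=cv2.imread(f'pics/{fn}.png')[y0:y1,x0:x1]; cv2.imwrite(f'pics/{out}.png',cv2.resize(im,None,fx=s,fy=s,interpolation=cv2.INTER_CUBIC))
E
python3 - <<'E'
from h import *
for n in('scene','side','wrist'):
    snap(n,n+'0'); i=arm.camera_info(n); print(n,np.round(-np.array(i['R']).T@np.array(i['t']),3))
a,b=cv2.imread('pics/scene0.png'),cv2.imread('pics/side0.png')
o=arm.get_obs(); print(o['tool_pos'],o['orientation'],o['time'],arm.grip_depth)
E
```

```text
pics
scene [ 1.361 -0.504  0.68 ]
side [-0.012  0.727  0.901]
wrist [ 0.374 -0.569  0.383]
[ 0.29813075 -0.60502923  0.18590431] [[ 8.97005400e-01  4.42018985e-01 -7.27194628e-04]
 [ 4.42019579e-01 -8.97004386e-01  1.35033035e-03]
 [-5.54251213e-05 -1.53268788e-03 -9.99998824e-01]] 0.15 -0.0187
```

View pics/scene0.png

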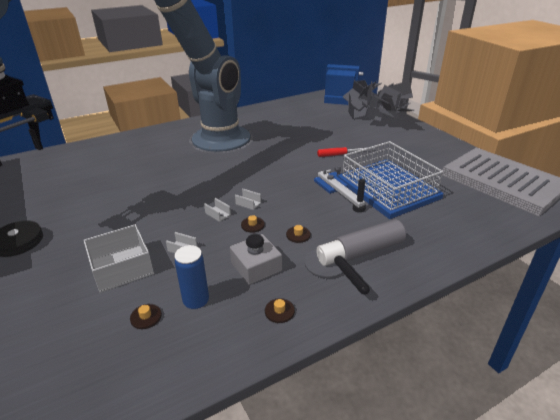

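View pics/side0.png

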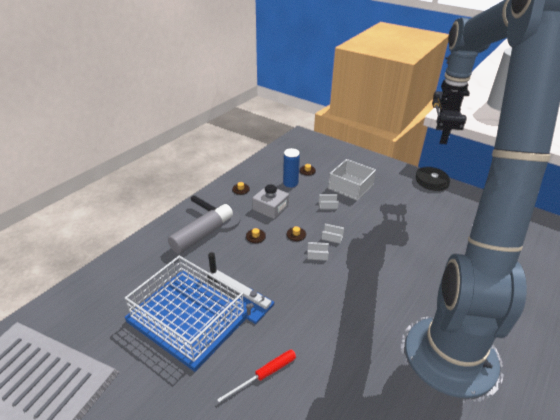

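The scene view shows brackets at (217,210), (248,200) and (182,245). There are four disc lookalikes at (252,222), (298,233), (279,310) and (145,315). The tin is at (118,258), the counter at (256,255), the peg at (361,190) with its hinge end near (328,178), and the basket at (392,178). The side view agrees: three brackets at (328,202), (333,233) and (318,250). I'll build an ortho view from both depth clouds next.

```bash
cat > o.py <<'E'
from h import *
def ortho(fn,x0=.2,x1=1.05,y0=-.75,y1=.45,s=650):
    p,d,X=cloud(fn); m=(d>0)&(X[...,2]>-.03)&(X[...,2]<.2); P=X[m]; C=p[m]
    o=np.argsort(P[:,2]); P=P[o];C=C[o]
    im=np.zeros((int((x1-x0)*s),int((y1-y0)*s),3),np.uint8)
    r=((x1-P[:,0])*s).astype(int); c=((y1-P[:,1])*s).astype(int)
    k=(r>=0)&(r<im.shape[0])&(c>=0)&(c<im.shape[1])
    for dr in(0,1):
        for dc in (0,1):
            im[np.clip(r[k]+dr,0,im.shape[0]-1),np.clip(c[k]+dc,0,im.shape[1]-1)]=C[k][:,::-1]
    for v in np.arange(.2,1.06,.1):
        cv2.line(im,(0,int((x1-v)*s)),(im.shape[1],int((x1-v)*s)),(0,255,255),1); cv2.putText(im,f'{v:.1f}',(0,int((x1-v)*s)),0,.4,(0,255,0))
    for v in np.arange(-.7,.45,.1):
        cv2.line(im,(int((y1-v)*s),0),(int((y1-v)*s),im.shape[0]),(0,255,255),1); cv2.putText(im,f'{v:.1f}',(int((y1-v)*s),10),0,.4,(0,255,0))
    return im
E
python3 - <<'E'
from o import *
cv2.imwrite('pics/ortho.png',ortho('scene0')) 
for fn,pts in dict(scene0=dict(b1=(217,212),b2=(248,202),b3=(182,247),dA=(252,219),dB=(298,230),dC=(279,306),dD=(145,311),plung=(255,240),peg=(361,180),tinc=(119,262),oil=(189,253)),
  side0=dict(b3=(328,205),b1=(333,236),b2=(318,253),dA=(296,231),dB=(256,234),plung=(271,188),peg=(212,254),tin=(352,183))).items():
    p,d,X=cloud(fn)
    for n,(u,v) in pts.items(): print(fn,n,np.round(X[v,u],3))
E
```

```text
scene0 b1 [ 0.471 -0.205  0.029]
scene0 b2 [ 0.457 -0.109  0.021]
scene0 b3 [ 0.689 -0.359  0.131]
scene0 dA [ 0.547 -0.14   0.031]
scene0 dB [ 0.64  -0.058  0.025]
scene0 dC [ 0.84  -0.223  0.03 ]
scene0 dD [ 0.714 -0.46   0.026]
scene0 plung [ 0.691 -0.2    0.086]
scene0 peg [0.618 0.149 0.097]
scene0 tinc [ 0.588 -0.475  0.065]
scene0 oil [ 0.71  -0.352  0.129]
side0 b3 [ 0.524 -0.31   0.013]
side0 b1 [ 0.428 -0.18   0.018]
side0 b2 [ 0.423 -0.084  0.024]
side0 dA [ 0.531 -0.129  0.02 ]
side0 dB [ 0.623 -0.047  0.017]
side0 plung [ 0.676 -0.194  0.083]
side0 peg [0.611 0.152 0.093]
side0 tin [ 0.493 -0.408  0.061]
```

View pics/ortho.png

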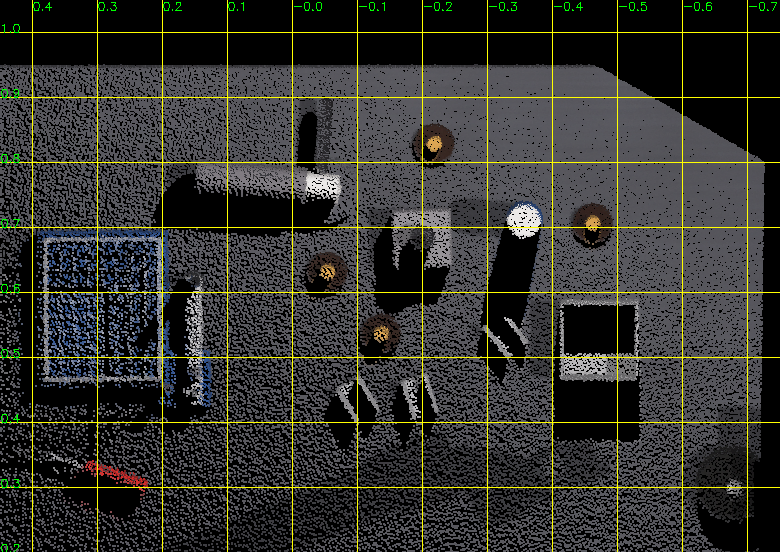

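```bash
cat > plan.py <<'E'
from h import *
import sys
# plan.py "x y z az" ... : waypoints (az deg of tool x, world); prints calls of <=8 rows
def plan(wps,step=.038,turn=6.5):
    o=arm.get_obs(); p=np.array(o['tool_pos']); Rm=np.array(o['orientation']); a=np.arctan2(Rm[1,0],Rm[0,0])
    rows=[]
    for w in wps:
        q=np.array(w[:3]); b=np.radians(w[3]); st=w[4] if len(w)>4 else step
        da=(b-a+np.pi)%(2*np.pi)-np.pi
        n=max(1,int(np.ceil(np.linalg.norm(q-p)/st)),int(np.ceil(abs(np.degrees(da))/turn)))
        p0,a0=p.copy(),a
        for i in range(1,n+1):
            d=p0+(q-p0)*i/n-p; c,s=np.cos(a),np.sin(a)
            # tool x=(c,s), y=(s,-c), z=down
            r=[round(c*d[0]+s*d[1],3),round(s*d[0]-c*d[1],3),round(-d[2],3),round(-(a0+da*i/n-a),3)]
            rows.append(r); p=p+np.array([c*r[0]+s*r[1],s*r[0]-c*r[1],-r[2]]); a-=r[3]
    for k in range(0,len(rows),8): print('; '.join(' '.join(f'{v:g}' for v in r) for r in rows[k:k+8]))
    print('end',np.round(p,3),round(np.degrees(a),1))
if __name__=='__main__': 
    o=arm.get_obs(); print(np.round(o['time'],2),np.round(o['tool_pos'],4),np.round(o['joint_pos'],0))
    plan([tuple(map(float,s.split())) for s in sys.argv[1:]])
E
python3 - <<'E'
from h import *
crop('scene0',170,140,400,270,3,'c0')
p,d,X=cloud('scene0')
P=X[d>0]; C=p[d>0]
for fn in('scene0','side0'):
    p,d,X=cloud(fn);P=X[d>0]
    m=(np.abs(P[:,0]-.61)<.06)&(np.abs(P[:,1]-.15)<.035)&(P[:,2]>.05)&(P[:,2]<.11); print(fn,'peg',m.sum(),P[m].mean(0).round(4),P[m].min(0).round(3),P[m].max(0).round(3))
    m=(np.abs(P[:,0]-.57)<.15)&(np.abs(P[:,1]-.29)<.13)&(P[:,2]>.084)&(P[:,2]<.1)&(P[:,1]>.185); print('rim',m.sum(),np.percentile(P[m],[1,99],axis=0).round(3))
E
python3 plan.py "0.3 -0.605 0.25 26" "0.612 0.15 0.25 180"
```

```text
scene0 peg 107 [0.6197 0.1498 0.0764] [0.61  0.144 0.051] [0.626 0.16  0.098]
rim 410 [[0.465 0.202 0.085]
 [0.685 0.383 0.093]]
side0 peg 98 [0.6106 0.1557 0.0771] [0.604 0.145 0.052] [0.622 0.162 0.097]
rim 619 [[0.463 0.202 0.085]
 [0.683 0.383 0.092]]
0.15 [ 0.2981 -0.605   0.1859] [62. 27. -3. 88.  1. 65. -5.]
0.001 0 -0.032 0.002; 0.001 0.001 -0.032 0.002; 0.025 -0.023 -0 -0.112; 0.028 -0.019 -0 -0.112; 0.03 -0.016 -0 -0.112; 0.032 -0.013 -0 -0.112; 0.032 -0.01 -0 -0.112; 0.034 -0.005 -0 -0.112
0.034 -0.002 -0 -0.112; 0.034 0.002 -0 -0.112; 0.034 0.006 -0 -0.112; 0.032 0.009 -0 -0.112; 0.032 0.013 -0 -0.112; 0.029 0.017 -0 -0.112; 0.028 0.019 -0 -0.112; 0.025 0.023 -0 -0.112
0.023 0.026 -0 -0.112; 0.02 0.027 -0 -0.112; 0.016 0.03 -0 -0.112; 0.013 0.032 -0 -0.112; 0.01 0.032 -0 -0.112; 0.005 0.034 -0 -0.112; 0.002 0.034 -0 -0.112; -0.002 0.034 -0 -0.112
-0.005 0.034 -0 -0.112; -0.01 0.032 -0 -0.112
end [0.612 0.15  0.25 ] 180.0
```

View pics/c0.png

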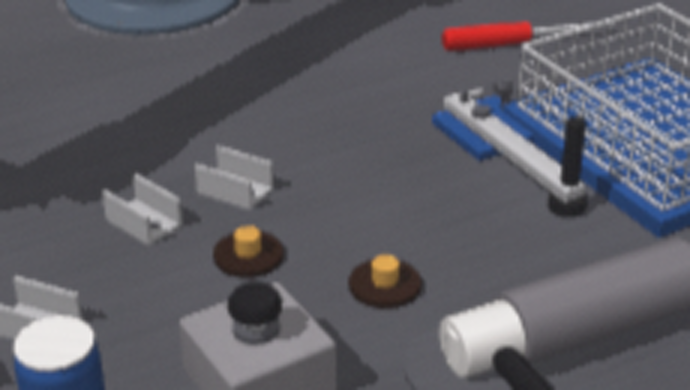

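The crop shows the leg's upright peg at crop (572,150), or scene (361,190). The only other black stick is the grinder's side handle at (350,272), so I take the peg on the bar. For the disc, A at (252,222) is 0.56 m from the base, while B at (298,233) is 0.63 m and C and D are farther, so I take A. The three open U brackets are at crop (142,210), (234,178) and (45,305).

{"op": "send_rows", "data": {"increments": "0.001 0 -0.032 0.002; 0.001 0.001 -0.032 0.002; 0.025 -0.023 0 -0.112; 0.028 -0.019 0 -0.112; 0.03 -0.016 0 -0.112; 0.032 -0.013 0 -0.112; 0.032 -0.01 0 -0.112; 0.034 -0.005 0 -0.112", "jaw": 0.5, "newtons": 40}}

```text
time: 0.82
tool_pos: [0.3787, -0.4152, 0.2505]
orientation: [[0.426, 0.905, -0.001], [0.905, -0.426, 0.0], [-0.0, -0.001, -1.0]]
contact_force: [1.2, 0.4, 0.8]
finger_gap: 0.0461
gripper_force: 0.0
```

{"op": "send_rows", "data": {"increments": "0.034 -0.002 0 -0.112; 0.034 0.002 0 -0.112; 0.034 0.006 0 -0.112; 0.032 0.009 0 -0.112; 0.032 0.013 0 -0.112; 0.029 0.017 0 -0.112; 0.028 0.019 0 -0.112; 0.025 0.023 0 -0.112"}}

```text
time: 1.48
tool_pos: [0.4824, -0.164, 0.2507]
orientation: [[-0.441, 0.898, -0.0], [0.898, 0.441, -0.0], [-0.0, -0.0, -1.0]]
contact_force: [0.3, -0.2, 0.4]
finger_gap: 0.0437
gripper_force: 0.0
```

{"op": "send_rows", "data": {"increments": "0.023 0.026 0 -0.112; 0.02 0.027 0 -0.112; 0.016 0.03 0 -0.112; 0.013 0.032 0 -0.112; 0.01 0.032 0 -0.112; 0.005 0.034 0 -0.112; 0.002 0.034 0 -0.112; -0.002 0.034 0 -0.112"}}

```text
time: 2.15
tool_pos: [0.5869, 0.0878, 0.2505]
orientation: [[-0.976, 0.217, -0.0], [0.217, 0.976, -0.0], [0.0, -0.0, -1.0]]
contact_force: [0.6, -0.4, 0.5]
finger_gap: 0.0434
gripper_force: 0.0
```

{"op": "send_rows", "data": {"increments": "-0.005 0.034 0 -0.112; -0.01 0.032 0 -0.112; 0 0 0 0; 0 0 0 0"}}

```text
time: 2.48
tool_pos: [0.6121, 0.1515, 0.25]
orientation: [[-1.0, -0.003, -0.002], [-0.003, 1.0, 0.001], [0.002, 0.001, -1.0]]
contact_force: [-0.7, -1.0, 0.1]
finger_gap: 0.0434
gripper_force: 0.0
```

```bash
python3 - <<'E'
from h import *
snap('wrist','w1'); o=arm.get_obs(); print(o['time'],o['finger_gap'],o['contact_force'])
p,d,X=cloud('w1');P=X[d>0]
m=(np.abs(P[:,0]-.61)<.05)&(np.abs(P[:,1]-.15)<.04)&(P[:,2]>.07)&(P[:,2]<.11); print(m.sum(),P[m].mean(0).round(4),P[m].min(0).round(3),P[m].max(0).round(3))
E
python3 plan.py "0.615 0.152 0.25 180" "0.615 0.152 0.075 180"
```

```text
2.5333 0.04375710635323002 [-0.1493662  -0.59075889  0.22276383]
232 [0.6152 0.1532 0.0907] [0.608 0.145 0.071] [0.626 0.162 0.096]
2.53 [0.6123 0.1493 0.25  ] [ 15.  27. -47.  88.  20.  74.  56.]
-0.003 0.003 0 0; 0 -0 0.035 0; 0 -0 0.035 0; 0 -0 0.035 0; 0 -0 0.035 0; 0 -0 0.035 0
end [0.615 0.152 0.075] -180.0
```

View pics/w1.png

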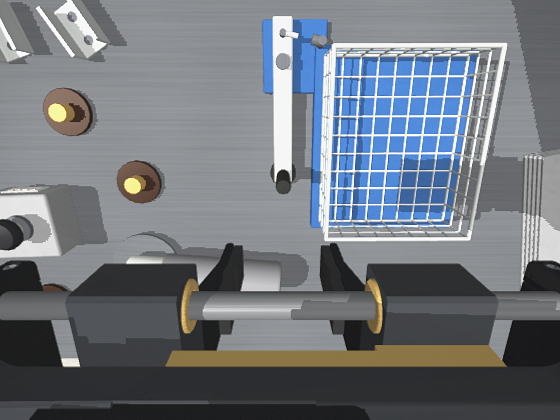

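The wrist view shows the folded leg with its peg at (283,185), a clear gap to the basket wall at (325,150), and an empty basket.

{"op": "send_rows", "data": {"increments": "-0.0035 0.003 0.035 0; 0 0 0.035 0; 0 0 0.035 0; 0 0 0.035 0; 0 0 0.035 0; 0 0 0.02 0; 0 0 0 0; 0 0 0 0"}}

```text
time: 3.2
tool_pos: [0.6158, 0.1502, 0.0553]
orientation: [[-1.0, 0.002, -0.002], [0.002, 1.0, -0.002], [0.002, -0.002, -1.0]]
contact_force: [0.1, 0.4, 0.4]
finger_gap: 0.0436
gripper_force: 0.0
```

{"op": "send_rows", "data": {"increments": "0 0 0 0; 0 0 0 0; 0 0 0 0; 0 0 0 0; 0 0 0 0", "jaw": 1, "newtons": 40}}

```text
time: 3.62
tool_pos: [0.6167, 0.1526, 0.0568]
orientation: [[-1.0, -0.0, 0.002], [-0.0, 1.0, 0.001], [-0.002, 0.001, -1.0]]
contact_force: [-0.6, 1.5, 1.0]
finger_gap: 0.0178
gripper_force: 0.5
```

{"op": "send_rows", "data": {"increments": "0 0 0 0; 0 0 0 0; 0.0003 -0.0098 0 0.07; 0.0003 -0.0098 0 0.07; 0.0003 -0.0098 0 0.07; 0.0003 -0.0098 0 0.07; 0.0003 -0.0098 0 0.07; 0.0003 -0.0098 0 0.07"}}

```text
time: 4.28
tool_pos: [0.6054, 0.0973, 0.0567]
orientation: [[-0.912, 0.409, 0.003], [0.409, 0.912, 0.004], [-0.002, 0.005, -1.0]]
contact_force: [1.6, 3.8, 2.0]
finger_gap: 0.0143
gripper_force: 40.0
```

{"op": "send_rows", "data": {"increments": "0.0003 -0.0098 0 0.07; 0.0003 -0.0098 0 0.07; 0.0003 -0.0098 0 0.07; 0.0003 -0.0098 0 0.07; 0.0003 -0.0098 0 0.07; 0.0003 -0.0098 0 0.07; 0.0003 -0.0098 0 0.07; 0.0003 -0.0098 0 0.07"}}

```text
time: 4.95
tool_pos: [0.5566, 0.0376, 0.0568]
orientation: [[-0.555, 0.832, 0.005], [0.832, 0.555, 0.003], [-0.0, 0.006, -1.0]]
contact_force: [2.7, 2.8, 1.3]
finger_gap: 0.0143
gripper_force: 40.0
```

{"op": "send_rows", "data": {"increments": "0.0003 -0.0098 0 0.07; 0.0003 -0.0098 0 0.07; 0.0003 -0.0098 0 0.07; 0.0003 -0.0098 0 0.07; 0.0003 -0.0098 0 0.07; 0.0003 -0.0098 0 0.07; 0.0003 -0.0098 0 0.07; 0.0003 -0.0098 0 0.07"}}

```text
time: 5.62
tool_pos: [0.4808, 0.0127, 0.0566]
orientation: [[-0.028, 1.0, 0.001], [1.0, 0.028, 0.001], [0.001, 0.001, -1.0]]
contact_force: [-1.9, 2.3, 8.1]
finger_gap: 0.0145
gripper_force: 40.0
```

{"op": "send_rows", "data": {"increments": "0.0003 -0.008 0 0.05; 0 0 0 0; 0 0 0 0; 0 0 0 0"}}

```text
time: 5.95
tool_pos: [0.478, 0.0127, 0.0569]
orientation: [[0.018, 1.0, 0.01], [1.0, -0.018, 0.002], [0.002, 0.01, -1.0]]
contact_force: [8.1, 0.7, -5.0]
finger_gap: 0.0142
gripper_force: 40.0
```

{"op": "send_rows", "data": {"increments": "0 0 0 0; 0 0 0 0; 0 0 0 0", "jaw": 0.5}}

```text
time: 6.2
tool_pos: [0.4735, 0.012, 0.056]
orientation: [[0.019, 1.0, 0.001], [1.0, -0.019, 0.0], [0.0, 0.001, -1.0]]
contact_force: [-0.8, 0.0, -0.3]
finger_gap: 0.0271
gripper_force: 0.0
```

{"op": "send_rows", "data": {"increments": "0 0 -0.03 0; 0 0 -0.035 0; 0 0 -0.04 0; 0 0 -0.04 0; 0 0 -0.04 0; 0 0 -0.04 0; 0 0 -0.02 0; 0 0 0 0"}}

```text
time: 6.87
tool_pos: [0.475, 0.012, 0.3057]
orientation: [[0.019, 1.0, 0.009], [1.0, -0.019, -0.001], [-0.0, 0.009, -1.0]]
contact_force: [1.0, 0.6, -0.2]
finger_gap: 0.0434
gripper_force: 0.0
```

```bash
python3 - <<'E'
from h import *
snap('scene','s1')
p,d,X=cloud('s1');P=X[d>0]
m=(np.abs(P[:,0]-.5)<.13)&(np.abs(P[:,1]-.06)<.12)&(P[:,2]>.06)&(P[:,2]<.105); print('peg',m.sum(),P[m].mean(0).round(4),np.ptp(P[m],0).round(3))
E
python3 plan.py "0.48 -0.33 0.30 90"
```

```text
peg 80 [0.4814 0.0102 0.0812] [0.017 0.019 0.039]
6.92 [0.4736 0.0117 0.3028] [ 17.   4. -24. 104.   2.  73.  -9.]
-0.038 0.001 0 -0.002; -0.038 0.002 0.001 -0.002; -0.038 0.001 -0 -0.002; -0.038 0.001 0 -0.003; -0.038 0.001 0.001 -0.002; -0.038 0.001 -0 -0.002; -0.038 0.001 0 -0.002; -0.038 0.001 0 -0.002
-0.038 0.001 0.001 -0.002
end [ 0.48 -0.33  0.3 ] 90.0
```

The leg stays out, with the peg at about (0.477, 0.010). Next I move over the brackets.

{"op": "send_rows", "data": {"increments": "-0.038 0.001 0 -0.002; -0.038 0.002 0 -0.002; -0.038 0.001 0 -0.002; -0.038 0.001 0 -0.002; -0.038 0.001 0 -0.002; -0.038 0.001 0 -0.002; -0.038 0.001 0 -0.002; -0.038 0.001 0 -0.002"}}

```text
time: 7.58
tool_pos: [0.4765, -0.2935, 0.2984]
orientation: [[0.003, 1.0, -0.004], [1.0, -0.003, 0.002], [0.002, -0.004, -1.0]]
contact_force: [0.6, -0.1, -0.4]
finger_gap: 0.0433
gripper_force: 0.0
```

{"op": "send_rows", "data": {"increments": "-0.038 0.001 0 0; 0 0 0 0; 0 0 0 0; 0 0 0 0"}}

```text
time: 7.92
tool_pos: [0.4784, -0.3292, 0.2987]
orientation: [[0.003, 1.0, -0.003], [1.0, -0.003, 0.003], [0.003, -0.003, -1.0]]
contact_force: [-0.3, 0.1, 0.0]
finger_gap: 0.0435
gripper_force: 0.0
```

```bash
cat > br.py <<'E'
from h import *
import sys
# segment objects 12..40 mm high in a wrist view: footprint of upper surface points
def find(fn,lo=.010,hi=.045):
    p,d,X=cloud(fn)
    m=(d>0)&(X[...,2]>lo)&(X[...,2]<hi); m[240:]=False
    g=cv2.morphologyEx(m.astype(np.uint8),cv2.MORPH_CLOSE,np.ones((9,9)))
    n,L,S,C=cv2.connectedComponentsWithStats(g)
    for i in range(1,n):
        k=(L==i)&m
        if k.sum()<150: continue
        P=X[k]; r=cv2.minAreaRect((P[:,:2]*1000).astype(np.float32))
        (cx,cy),(w,h),a=r
        if w<h: w,h,a=h,w,a+90
        print('px',C[i].round(),'n',k.sum(),'c',round(cx/1e3,4),round(cy/1e3,4),'size',round(w),round(h),'az',round((a+90)%180-90,1),'ztop',np.percentile(P[:,2],97).round(3))
if __name__=='__main__':
    snap('wrist',sys.argv[1]); find(sys.argv[1]); print(arm.get_obs()['time'],np.round(arm.get_obs()['tool_pos'],4))
E
python3 br.py w2
```

```text
px [249.   7.] n 210 c 0.4391 -0.1204 size 41 5 az 30.7 ztop 0.03
px [326.  19.] n 305 c 0.5378 -0.1354 size 22 22 az 76.6 ztop 0.027
px [400.  71.] n 635 c 0.6397 -0.2006 size 89 7 az -85.8 ztop 0.044
px [251.  54.] n 256 c 0.4373 -0.1778 size 60 4 az 18.1 ztop 0.031
px [260.  81.] n 191 c 0.4483 -0.2119 size 60 4 az 18.1 ztop 0.031
px [532.  84.] n 337 c 0.8357 -0.2206 size 35 22 az -31.5 ztop 0.027
px [314. 153.] n 196 c 0.5264 -0.3125 size 59 4 az 37.4 ztop 0.031
px [328. 172.] n 227 c 0.5485 -0.3409 size 60 5 az 37.8 ztop 0.031
px [425. 176.] n 387 c 0.6987 -0.3497 size 55 25 az 66.9 ztop 0.044
px [318. 219.] n 643 c 0.5279 -0.4287 size 119 44 az -4.3 ztop 0.044
7.9667 [ 0.4789 -0.3285  0.2993]
```

View pics/w2.png

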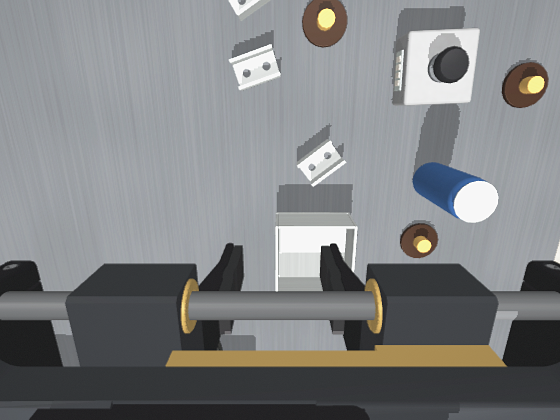

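The wrist view shows bracket 1 at (255,67), bracket 3 at (321,162), the edge of bracket 2 at (247,5), the disc at (325,20) and the tin at (316,250). Bracket 3 goes first.

```bash
python3 plan.py "0.5375 -0.327 0.14 37.6" "0.5375 -0.327 0.008 37.6"
```

```text
7.97 [ 0.4789 -0.3285  0.2993] [38. 14. -9. 92.  2. 75. 28.]
0 0.007 0.018 0.101; 0.001 0.006 0.017 0.102; 0.001 0.006 0.018 0.101; 0.003 0.006 0.018 0.102; 0.002 0.006 0.017 0.101; 0.004 0.006 0.018 0.102; 0.004 0.005 0.018 0.101; 0.004 0.005 0.018 0.102
0.005 0.004 0.017 0.101; -0 0 0.033 0; -0 0 0.033 0; -0 0 0.033 0; -0 0 0.033 0
end [ 0.537 -0.327  0.008] 37.6
```

{"op": "send_rows", "data": {"increments": "0 0.007 0.018 0.101; 0.001 0.006 0.017 0.102; 0.001 0.006 0.018 0.101; 0.003 0.006 0.018 0.102; 0.002 0.006 0.017 0.101; 0.004 0.006 0.018 0.102; 0.004 0.005 0.018 0.101; 0.004 0.005 0.018 0.102", "jaw": 0.25}}

```text
time: 8.63
tool_pos: [0.5318, -0.3265, 0.1578]
orientation: [[0.729, 0.685, -0.0], [0.685, -0.729, 0.001], [0.001, -0.001, -1.0]]
contact_force: [0.4, 0.9, 0.1]
finger_gap: 0.0649
gripper_force: 0.0
```

{"op": "send_rows", "data": {"increments": "0.005 0.004 0.017 0.101; 0 0 0.033 0; 0 0 0.033 0; 0 0 0.033 0; 0 0 0.033 0; 0 0 0 0; 0 0 0 0"}}

```text
time: 9.22
tool_pos: [0.5367, -0.3261, 0.0086]
orientation: [[0.792, 0.611, -0.003], [0.611, -0.792, 0.003], [-0.001, -0.004, -1.0]]
contact_force: [0.2, -0.2, 0.7]
finger_gap: 0.0653
gripper_force: 0.0
```

{"op": "send_rows", "data": {"increments": "0 0 0 0; 0 0 0 0; 0 0 0 0; 0 0 0 0; 0 0 0 0; 0 0 0 0", "jaw": 1, "newtons": 45}}

```text
time: 9.72
tool_pos: [0.538, -0.3288, 0.0105]
orientation: [[0.793, 0.609, 0.001], [0.609, -0.793, -0.001], [0.001, 0.001, -1.0]]
contact_force: [-0.5, -0.4, -0.3]
finger_gap: 0.0333
gripper_force: 0.0
```

```bash
python3 plan.py "0.5375 -0.327 0.17 37.6" "0.55 0.0 0.19 37.6" "0.505 0.29 0.17 0"
```

```text
9.72 [ 0.538  -0.3288  0.0105] [ 28.  34.  -1. 103.   1.  44. -25.]
0 -0 -0.032 -0; 0 -0.001 -0.032 -0.001; 0 -0 -0.032 0; 0.001 -0 -0.032 -0; -0 -0.001 -0.031 -0.001; 0.023 -0.028 -0.002 0; 0.024 -0.028 -0.003 0; 0.023 -0.028 -0.002 0
0.023 -0.028 -0.002 0; 0.023 -0.027 -0.002 0; 0.024 -0.028 -0.003 0; 0.023 -0.028 -0.002 0; 0.023 -0.028 -0.002 0; 0.023 -0.028 -0.002 0; 0.018 -0.032 0.002 0.082; 0.015 -0.034 0.003 0.082
0.012 -0.034 0.002 0.082; 0.009 -0.036 0.003 0.082; 0.007 -0.036 0.002 0.082; 0.003 -0.036 0.003 0.082; 0.001 -0.037 0.002 0.083; -0.003 -0.037 0.003 0.082
end [0.505 0.29  0.17 ] -0.0
```

The jaw passed 40 mm without any force, so the grasp missed, or the bracket was knocked aside. I'll reopen, rise and look.

{"op": "send_rows", "data": {"increments": "0 0 0 0; 0 0 0 0; 0 0 0 0", "jaw": 0.25}}

```text
time: 9.97
tool_pos: [0.5376, -0.3286, 0.0097]
orientation: [[0.793, 0.609, -0.0], [0.609, -0.793, -0.0], [-0.0, 0.0, -1.0]]
contact_force: [-0.1, 0.1, 0.9]
finger_gap: 0.0455
gripper_force: 0.0
```

```bash
python3 - <<'E'
from h import *
snap('scene','s2'); snap('wrist','w3')
crop('s2',80,170,330,330,3,'c2')
print(arm.get_obs()['finger_gap'])
E
python3 br.py w3b
```

```text
0.05360292984971132
px [490.  46.] n 3688 c 0.6946 -0.3492 size 51 18 az 68.9 ztop 0.044
px [11. 44.] n 971 c 0.5405 -0.1412 size 23 12 az 25.9 ztop 0.025
px [  5. 206.] n 657 c 0.4459 -0.1771 size 44 6 az 22.8 ztop 0.019
px [248. 217.] n 435 c 0.5376 -0.304 size 32 4 az 37.6 ztop 0.03
px [306. 217.] n 403 c 0.5605 -0.3317 size 30 4 az 37.5 ztop 0.03
px [ 55. 219.] n 1046 c 0.4626 -0.2075 size 31 5 az 18.4 ztop 0.03
10.1167 [ 0.5376 -0.3286  0.0097]
```

View pics/c2.png

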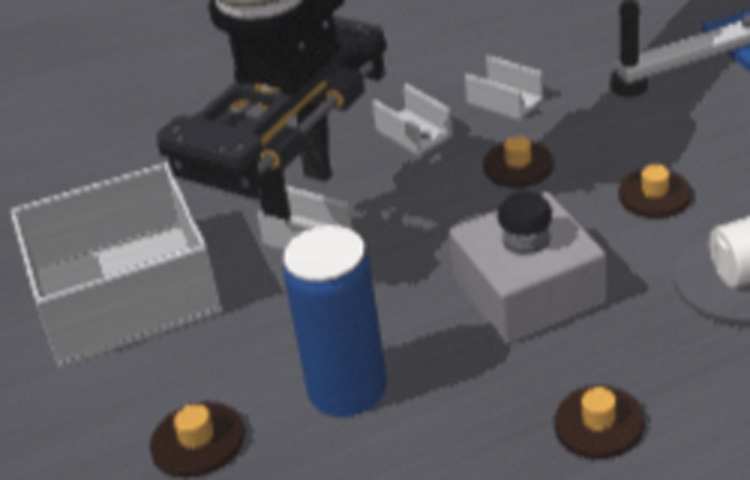

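View w3.

View pics/w3.png

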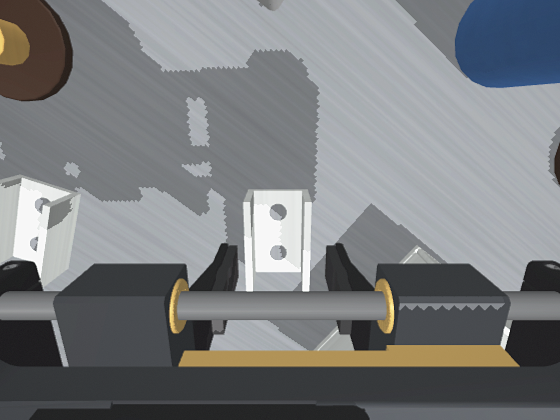

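The bracket stands centred between the open fingers, with its far end at (278,192) and its flanges at (248,235) and (308,235). The pose is right, so I'll close again and watch the gap and force.

{"op": "send_rows", "data": {"increments": "0 0 0 0; 0 0 0 0; 0 0 0 0; 0 0 0 0", "jaw": 1, "newtons": 45}}

```text
time: 10.45
tool_pos: [0.5377, -0.3286, 0.0098]
orientation: [[0.793, 0.609, 0.0], [0.609, -0.793, -0.0], [0.0, 0.0, -1.0]]
contact_force: [0.1, -0.2, -0.8]
finger_gap: 0.0458
gripper_force: 0.0
```

{"op": "send_rows", "data": {"increments": "0 0 0 0; 0 0 0 0; 0 0 0 0; 0 0 0 0"}}

```text
time: 10.78
tool_pos: [0.5377, -0.3286, 0.0098]
orientation: [[0.793, 0.609, 0.0], [0.609, -0.793, -0.0], [0.0, 0.0, -1.0]]
contact_force: [0.7, -0.0, -0.6]
finger_gap: 0.0199
gripper_force: 0.0
```

{"op": "send_rows", "data": {"increments": "0 0 0 0; 0 0 0 0; 0 0 0 0; 0 0 0 0"}}

```text
time: 11.12
tool_pos: [0.5377, -0.3286, 0.0098]
orientation: [[0.793, 0.609, 0.0], [0.609, -0.793, -0.0], [-0.0, 0.0, -1.0]]
contact_force: [-0.5, 0.5, 0.3]
finger_gap: 0.0014
gripper_force: 0.0
```

```bash
python3 plan.py "0.5375 -0.327 0.17 37.6" "0.55 0.0 0.19 37.6" "0.505 0.29 0.17 0"; python3 br.py w4
```

```text
11.12 [ 0.5377 -0.3286  0.0098] [ 28.  34.  -1. 103.   1.  44. -25.]
0 -0 -0.032 -0; 0 -0.001 -0.032 -0.001; 0 0 -0.032 0; 0.001 -0 -0.032 -0; -0 -0 -0.032 -0; 0.023 -0.028 -0.002 -0; 0.023 -0.028 -0.002 -0; 0.024 -0.028 -0.003 -0
0.023 -0.028 -0.002 -0; 0.023 -0.028 -0.002 -0; 0.023 -0.028 -0.002 -0; 0.024 -0.028 -0.003 -0; 0.023 -0.028 -0.002 -0; 0.023 -0.028 -0.002 -0; 0.018 -0.032 0.002 0.082; 0.015 -0.034 0.003 0.082
0.012 -0.034 0.002 0.082; 0.009 -0.036 0.003 0.082; 0.007 -0.036 0.002 0.082; 0.003 -0.036 0.003 0.082; 0 -0.037 0.002 0.082; -0.002 -0.037 0.003 0.082
end [0.505 0.29  0.17 ] -0.0
px [489.  46.] n 3700 c 0.6946 -0.3492 size 52 18 az 69.2 ztop 0.044
px [11. 44.] n 965 c 0.5408 -0.1408 size 23 12 az 29.0 ztop 0.025
px [  5. 207.] n 646 c 0.4459 -0.1771 size 44 6 az 23.4 ztop 0.019
px [248. 217.] n 431 c 0.5385 -0.3034 size 30 4 az 37.8 ztop 0.03
px [306. 217.] n 401 c 0.5605 -0.3317 size 30 4 az 37.5 ztop 0.03
px [ 55. 219.] n 1049 c 0.4626 -0.2074 size 31 6 az 18.7 ztop 0.03
11.1667 [ 0.5377 -0.3286  0.0098]
```

```bash
python3 - <<'E'
from h import *
o=arm.get_obs(); T=np.array(o['tool_pos']); Rm=np.array(o['orientation'])
for fn in('w3','w4'):
    z=np.load(f'pics/{fn}.npz'); p,d,X=cloud(fn)
    c=z['R']@T+z['t']; print(fn,'TCP px',(z['K']@c/c[2]).round(1),'depth',c[2].round(3))
    Y=(X-T)@Rm
    for (u,v) in [(232,250),(225,270),(222,300),(328,250),(335,270),(278,230),(278,260),(248,270),(308,280),(260,262),(300,262)]:
        print((u,v),d[v,u].round(3),'tool',Y[v,u].round(3),'world',X[v,u].round(3),p[v,u])
E
python3 -c "
from h import *
snap('side','sd4'); crop('sd4',260,130,460,280,4,'c4')"
```

```text
w3 TCP px [280.  236.9   1. ] depth 0.213
(232, 250) 0.171 tool [ 0.01  -0.026 -0.042] world [ 0.53  -0.302  0.051] [52 53 54]
(225, 270) 0.149 tool [ 0.011 -0.026 -0.064] world [ 0.53  -0.302  0.074] [51 51 53]
(222, 300) 0.088 tool [ 0.033 -0.016 -0.121] world [ 0.554 -0.296  0.131] [125 126 128]
(328, 250) 0.171 tool [ 0.01   0.026 -0.042] world [ 0.562 -0.343  0.052] [51 51 53]
(335, 270) 0.151 tool [ 0.009  0.026 -0.062] world [ 0.561 -0.344  0.072] [49 49 50]
(278, 230) 0.219 tool [ 0.002 -0.001  0.006] world [ 0.539 -0.326  0.004] [248 248 248]
(278, 260) 0.226 tool [-0.021 -0.001  0.007] world [ 0.52  -0.34   0.003] [239 243 242]
(248, 270) 0.199 tool [-0.014 -0.02  -0.019] world [ 0.514 -0.321  0.029] [247 247 247]
(308, 280) 0.0 tool [ 0.084  0.001 -0.197] world [ 0.605 -0.278  0.207] [251 251 251]
(260, 262) 0.226 tool [-0.022 -0.014  0.006] world [ 0.511 -0.331  0.003] [247 247 247]
(300, 262) 0.227 tool [-0.023  0.014  0.007] world [ 0.528 -0.354  0.002] [215 218 216]
w4 TCP px [279.9 236.9   1. ] depth 0.213
(232, 250) 0.228 tool [-0.015 -0.035  0.011] world [ 0.505 -0.
[... 184 characters left out ...]
 [74 76 80]
(328, 250) 0.229 tool [-0.015  0.035  0.011] world [ 0.547 -0.365 -0.001] [161 167 170]
(335, 270) 0.092 tool [ 0.039  0.016 -0.115] world [ 0.578 -0.318  0.125] [55 57 60]
(278, 230) 0.219 tool [ 0.002 -0.001  0.007] world [ 0.539 -0.326  0.003] [248 248 248]
(278, 260) 0.161 tool [ 0.01  -0.001 -0.052] world [ 0.545 -0.322  0.062] [47 49 49]
(248, 270) 0.092 tool [ 0.039 -0.009 -0.115] world [ 0.563 -0.298  0.125] [54 57 59]
(308, 280) 0.089 tool [ 0.037  0.008 -0.119] world [ 0.572 -0.312  0.128] [55 58 60]
(260, 262) 0.226 tool [-0.022 -0.014  0.006] world [ 0.512 -0.331  0.004] [255 255 255]
(300, 262) 0.154 tool [ 0.012  0.01  -0.059] world [ 0.553 -0.329  0.069] [34 35 36]
```

View pics/c4.png

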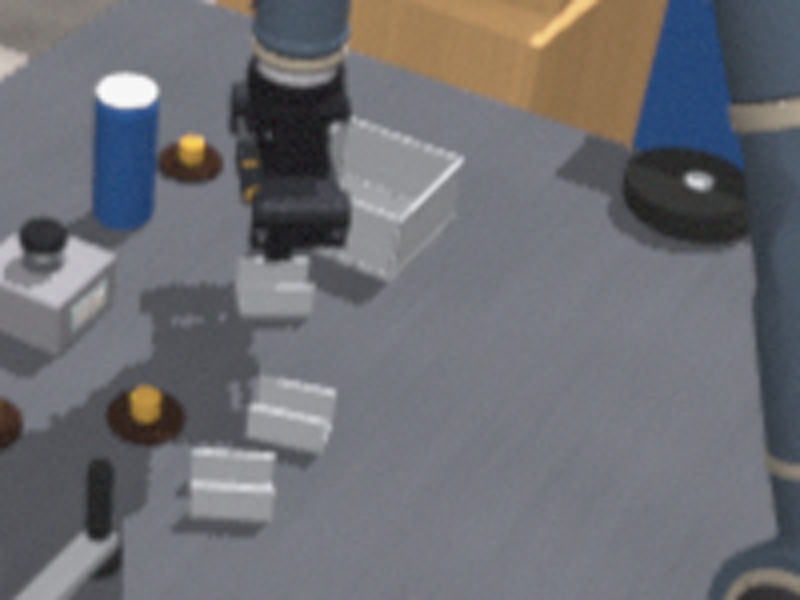

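The side crop shows the fingers ending above the bracket at crop (275,250). The fingertips seem to lie well behind the stated TCP, so I'll measure them.

Run:
```python
from h import *
o=arm.get_obs(); T=np.array(o['tool_pos']); Rm=np.array(o['orientation'])
for fn in('w3','w4'):
    p,d,X=cloud(fn); Y=(X-T)@Rm
    for lo,hi in((.02,.05),(-.05,-.02),(-.02,.02)):
        m=(d>0)&(Y[...,2]<-.025)&(Y[...,2]>-.075)&(Y[...,1]>lo)&(Y[...,1]<hi)&(p.max(-1)<90)&(np.abs(Y[...,0])<.05)
        P=Y[m]
        if len(P)>20: print(fn,lo,len(P),'zmax pct',np.percentile(P[:,2],[90,99,100]).round(4),'x',np.percentile(P[:,0],[1,99]).round(3),'y',np.percentile(P[:,1],[1,99]).round(3))
p,d,X=cloud('sd4')
m=(d>0)&(np.linalg.norm(X[...,:2]-T[:2],axis=-1)<.03)&(p.max(-1)<80)&(X[...,2]>.005)
P=X[m];print('side dark',len(P),np.percentile(P[:,2],[0,1,5,20]).round(3) if len(P) else '')
```

```text
w3 0.02 1134 zmax pct [-0.0405 -0.0357 -0.0339] x [-0.008  0.012] y [0.026 0.037]
w3 -0.05 1122 zmax pct [-0.0408 -0.0359 -0.0345] x [-0.006  0.012] y [-0.035 -0.024]
w4 -0.02 1200 zmax pct [-0.041  -0.0364 -0.0348] x [0.007 0.012] y [-0.008  0.01 ]
side dark 65 [0.044 0.045 0.048 0.054]
```

The real fingertips sit 34 mm behind the stated TCP, so I'll go 34 mm deeper everywhere. I reopen in place and descend 35 mm.

{"op": "send_rows", "data": {"increments": "0 0 0 0; 0 0 0 0; 0 0 0 0; 0 0 0 0; 0 0 0 0; 0 0 0 0; 0 0 0 0; 0 0 0 0", "jaw": 0.25}}

```text
time: 11.88
tool_pos: [0.5377, -0.3286, 0.0098]
orientation: [[0.793, 0.609, 0.0], [0.609, -0.793, -0.0], [0.0, 0.0, -1.0]]
contact_force: [-0.4, 0.4, 0.2]
finger_gap: 0.046
gripper_force: 0.0
```

{"op": "send_rows", "data": {"increments": "0 0 0 0; 0 0 0 0; 0 0 0 0; 0 0 0 0; 0 0 0.012 0; 0 0 0.012 0; 0 0 0.011 0; 0 0 0 0"}}

```text
time: 12.55
tool_pos: [0.5352, -0.3272, -0.0288]
orientation: [[0.793, 0.609, -0.005], [0.609, -0.793, 0.003], [-0.003, -0.006, -1.0]]
contact_force: [-1.3, 0.7, -0.6]
finger_gap: 0.0655
gripper_force: 0.0
```

{"op": "send_rows", "data": {"increments": "0 0 0 0; 0 0 0 0; 0 0 0 0; 0 0 0 0; 0 0 0 0; 0 0 0 0; 0 0 0 0; 0 0 0 0", "jaw": 1}}

```text
time: 13.22
tool_pos: [0.5377, -0.3283, -0.0248]
orientation: [[0.793, 0.609, 0.0], [0.609, -0.793, 0.0], [0.0, -0.0, -1.0]]
contact_force: [-1.9, 1.5, 3.9]
finger_gap: 0.0393
gripper_force: 45.0
```

```bash
python3 plan.py "0.5375 -0.327 0.13 37.6" "0.55 0.0 0.16 37.6" "0.51 0.29 0.14 0"
```

```text
13.22 [ 0.5377 -0.3283 -0.0248] [ 28.  36.  -1. 104.   1.  40. -25.]
0 -0 -0.031 -0; 0 -0 -0.031 -0.001; 0 -0.001 -0.031 0; 0.001 0 -0.031 -0; -0 -0 -0.031 -0; 0.023 -0.028 -0.003 -0; 0.023 -0.028 -0.004 -0; 0.024 -0.028 -0.003 -0
0.023 -0.028 -0.003 -0; 0.023 -0.028 -0.004 -0; 0.023 -0.028 -0.003 -0; 0.024 -0.028 -0.003 -0; 0.023 -0.028 -0.003 -0; 0.023 -0.028 -0.004 -0; 0.018 -0.032 0.003 0.082; 0.016 -0.033 0.002 0.082
0.012 -0.034 0.003 0.082; 0.01 -0.035 0.002 0.082; 0.007 -0.036 0.003 0.082; 0.004 -0.037 0.002 0.082; 0.001 -0.036 0.003 0.082; -0.002 -0.037 0.002 0.082
end [0.51 0.29 0.14] -0.0
```

Held: gap 39 mm at 45 N. Carrying to the basket.

{"op": "send_rows", "data": {"increments": "0 0 -0.031 0; 0 0 -0.031 0; 0 0 -0.031 0; 0.001 0 -0.031 0; 0 0 -0.031 0; 0.023 -0.028 -0.003 0; 0.023 -0.028 -0.004 0; 0.024 -0.028 -0.003 0"}}

```text
time: 13.88
tool_pos: [0.5427, -0.2186, 0.1404]
orientation: [[0.795, 0.607, 0.002], [0.607, -0.795, -0.001], [0.001, 0.002, -1.0]]
contact_force: [0.7, 0.3, -1.6]
finger_gap: 0.0397
gripper_force: 45.0
```

{"op": "send_rows", "data": {"increments": "0.023 -0.028 -0.003 0; 0.023 -0.028 -0.004 0; 0.023 -0.028 -0.003 0; 0.024 -0.028 -0.003 0; 0.023 -0.028 -0.003 0; 0.023 -0.028 -0.004 0; 0.018 -0.032 0.003 0.082; 0.016 -0.033 0.002 0.082"}}

```text
time: 14.55
tool_pos: [0.5411, 0.0734, 0.1547]
orientation: [[0.884, 0.468, 0.001], [0.468, -0.884, 0.0], [0.001, 0.001, -1.0]]
contact_force: [0.2, -0.0, -1.6]
finger_gap: 0.0397
gripper_force: 45.0
```

{"op": "send_rows", "data": {"increments": "0.012 -0.034 0.003 0.082; 0.01 -0.035 0.002 0.082; 0.007 -0.036 0.003 0.082; 0.004 -0.037 0.002 0.082; 0.001 -0.036 0.003 0.082; -0.002 -0.037 0.002 0.082; 0 0 0 0; 0 0 0 0"}}

```text
time: 15.22
tool_pos: [0.5097, 0.2924, 0.139]
orientation: [[1.0, 0.005, -0.001], [0.005, -1.0, 0.001], [-0.001, -0.001, -1.0]]
contact_force: [-0.4, -0.6, -1.2]
finger_gap: 0.0397
gripper_force: 45.0
```

```bash
python3 plan.py "0.51 0.291 0.14 0" "0.51 0.291 0.003 0"; python3 -c "
from h import *
snap('wrist','w5');o=arm.get_obs();print(o['finger_gap'],o['gripper_force'])
p,d,X=cloud('w5');P=X[d>0]; m=(np.abs(P[:,0]-.57)<.15)&(P[:,1]>.185)&(P[:,1]<.42)&(P[:,2]>.083)&(P[:,2]<.096); print(np.percentile(P[m],[.5,99.5],axis=0).round(3))"
```

```text
15.22 [0.5097 0.2924 0.139 ] [ -28.   22.   -7.  103.    3.   56. -127.]
0 0.001 -0.001 0.005; 0 0 0.034 0; 0 0 0.035 0; 0 0 0.034 0; 0 0 0.034 0
end [0.51  0.291 0.003] 0.0
0.03976818579099822 44.99930262565613
[[0.468 0.203 0.086]
 [0.662 0.382 0.091]]
```

{"op": "send_rows", "data": {"increments": "0 0.001 0.034 0.005; 0 0 0.034 0; 0 0 0.034 0; 0 0 0.034 0; 0 0 0 0; 0 0 0 0"}}

```text
time: 15.77
tool_pos: [0.5106, 0.2858, 0.0025]
orientation: [[1.0, -0.008, -0.003], [-0.008, -1.0, -0.003], [-0.003, 0.003, -1.0]]
contact_force: [0.8, 0.8, -0.6]
finger_gap: 0.0395
gripper_force: 45.0
```

{"op": "send_rows", "data": {"increments": "0 0 0 0; 0 0 0 0; 0 0 0 0; 0 0 0 0; 0 0 0 0; 0 0 0 0; 0 0 0 0", "jaw": 0.25}}

```text
time: 16.35
tool_pos: [0.5112, 0.2885, 0.0042]
orientation: [[1.0, -0.006, 0.001], [-0.006, -1.0, 0.0], [0.001, -0.0, -1.0]]
contact_force: [-0.3, 0.1, -0.4]
finger_gap: 0.0643
gripper_force: 0.0
```

{"op": "send_rows", "data": {"increments": "0 0 -0.03 0; 0 0 -0.038 0; 0 0 -0.038 0; 0 0 -0.038 0; 0 0 -0.038 0; 0 0 -0.038 0; 0 0 -0.038 0; 0 0 0 0"}}

```text
time: 17.02
tool_pos: [0.5148, 0.2909, 0.2707]
orientation: [[1.0, -0.006, 0.013], [-0.006, -1.0, 0.008], [0.013, -0.008, -1.0]]
contact_force: [1.2, 0.5, 1.2]
finger_gap: 0.0652
gripper_force: 0.0
```

```bash
sed -i 's/m\[240:\]=False/m[262:]=False/' br.py; python3 br.py w6; python3 plan.py "0.43 -0.28 0.26 60"
```

```text
px [57. 68.] n 15445 c 0.6519 0.6077 size 201 160 az -78.6 ztop 0.03
px [546.   6.] n 365 c 0.7196 -0.0395 size 43 16 az 89.2 ztop 0.013
px [298. 128.] n 27928 c 0.5623 0.1951 size 394 269 az 89.5 ztop 0.043
px [544.  80.] n 405 c 0.6335 -0.0521 size 23 22 az -62.4 ztop 0.027
px [554. 209.] n 281 c 0.448 -0.1151 size 60 6 az 31.5 ztop 0.03
px [533. 226.] n 380 c 0.4282 -0.0846 size 62 6 az 31.2 ztop 0.031
17.0667 [0.5133 0.2899 0.2668]
17.07 [0.5133 0.2899 0.2668] [ -28.   15.   -7.   94.    2.   70. -126.]
-0.005 0.036 0 -0.066; -0.007 0.035 0.001 -0.066; -0.01 0.035 0 -0.066; -0.012 0.034 0.001 -0.065; -0.014 0.033 0 -0.066; -0.016 0.032 0.001 -0.066; -0.018 0.031 -0 -0.066; -0.021 0.03 0 -0.066
-0.022 0.028 0.001 -0.066; -0.024 0.027 0 -0.065; -0.026 0.025 0.001 -0.066; -0.027 0.023 0 -0.066; -0.029 0.022 0.001 -0.066; -0.03 0.019 -0 -0.066; -0.031 0.018 0 -0.066; -0.033 0.015 0.001 -0.065
end [ 0.43 -0.28  0.26] 60.0
```

Bracket 2 measures (0.438, -0.100) at azimuth 31.3°, within reach at 0.449 m. I'll hover over it and re-measure.

```bash
python3 plan.py "0.47 0.10 0.2 20"  "0.438 -0.1 0.12 31.3"
```

```text
17.07 [0.5133 0.2899 0.2668] [ -28.   15.   -7.   94.    2.   70. -126.]
-0.007 0.032 0.011 -0.059; -0.009 0.031 0.011 -0.059; -0.011 0.031 0.011 -0.06; -0.012 0.03 0.012 -0.059; -0.014 0.029 0.011 -0.059; -0.016 0.028 0.011 -0.059; -0.016 0.029 0.013 -0.033; -0.018 0.029 0.014 -0.033
-0.018 0.029 0.013 -0.033; -0.02 0.027 0.013 -0.033; -0.02 0.028 0.014 -0.033; -0.021 0.026 0.013 -0.032
end [ 0.438 -0.1    0.12 ] 31.3
```

{"op": "send_rows", "data": {"increments": "-0.007 0.032 0.011 -0.059; -0.009 0.031 0.011 -0.059; -0.011 0.031 0.011 -0.06; -0.012 0.03 0.012 -0.059; -0.014 0.029 0.011 -0.059; -0.016 0.028 0.011 -0.059; -0.016 0.029 0.013 -0.033; -0.018 0.029 0.014 -0.033"}}

```text
time: 17.73
tool_pos: [0.4558, 0.0307, 0.1665]
orientation: [[0.914, 0.405, -0.001], [0.405, -0.914, -0.0], [-0.001, -0.0, -1.0]]
contact_force: [0.6, -0.6, 0.7]
finger_gap: 0.0652
gripper_force: 0.0
```

{"op": "send_rows", "data": {"increments": "-0.018 0.029 0.013 -0.033; -0.02 0.027 0.013 -0.033; -0.02 0.028 0.014 -0.033; -0.021 0.026 0.013 -0.032; 0 0 0 0; 0 0 0 0; 0 0 0 0"}}

```text
time: 18.32
tool_pos: [0.4353, -0.101, 0.1143]
orientation: [[0.855, 0.519, -0.001], [0.519, -0.855, 0.001], [-0.001, -0.001, -1.0]]
contact_force: [0.4, -0.1, 0.2]
finger_gap: 0.0654
gripper_force: 0.0
```

```bash
python3 br.py w7; python3 plan.py "0.438 -0.1 0.12 31.3" "0.438 -0.1 -0.026 31.3"
```

```text
px [89. 42.] n 8085 c 0.4712 0.0894 size 189 61 az -74.8 ztop 0.03
px [506.  45.] n 2676 c 0.6413 -0.1961 size 92 24 az 77.2 ztop 0.044
px [373. 122.] n 620 c 0.5377 -0.1349 size 22 22 az -70.3 ztop 0.027
px [262. 194.] n 358 c 0.4284 -0.0845 size 60 4 az 31.3 ztop 0.03
px [300. 196.] n 344 c 0.4471 -0.1153 size 60 4 az 31.4 ztop 0.03
px [351. 225.] n 397 c 0.4447 -0.1748 size 44 5 az 17.2 ztop 0.03
px [384. 238.] n 602 c 0.4506 -0.211 size 56 5 az 17.5 ztop 0.03
18.3667 [ 0.4358 -0.1005  0.1146]
18.37 [ 0.4358 -0.1005  0.1146] [  5.  11.   3. 122.  -1.  47. -50.]
0.002 0.001 -0.005 0.001; 0 -0 0.036 0; 0 -0 0.037 0; 0 -0 0.036 0; 0 -0 0.037 0
end [ 0.438 -0.1   -0.026] 31.3
```

{"op": "send_rows", "data": {"increments": "0.002 0 0.036 0; 0 0 0.036 0; 0 0 0.036 0; 0 0 0.033 0; 0 0 0 0; 0 0 0 0"}}

```text
time: 18.87
tool_pos: [0.4366, -0.0992, -0.0269]
orientation: [[0.853, 0.521, -0.003], [0.521, -0.853, 0.001], [-0.002, -0.002, -1.0]]
contact_force: [-0.1, -0.8, 0.3]
finger_gap: 0.0649
gripper_force: 0.0
```

{"op": "send_rows", "data": {"increments": "0 0 0 0; 0 0 0 0; 0 0 0 0; 0 0 0 0; 0 0 0 0; 0 0 0 0; 0 0 0 0; 0 0 0 0", "jaw": 1}}

```text
time: 19.53
tool_pos: [0.4379, -0.1005, -0.0251]
orientation: [[0.855, 0.519, 0.001], [0.519, -0.855, 0.0], [0.001, 0.001, -1.0]]
contact_force: [-1.1, 1.1, 9.5]
finger_gap: 0.04
gripper_force: 45.0
```

```bash
python3 plan.py "0.438 -0.1 0.13 31.3" "0.48 0.05 0.16 31.3" "0.577 0.291 0.14 0"
```

```text
19.53 [ 0.4379 -0.1005 -0.0251] [  6.  25.   2. 128.  -2.  27. -49.]
0 -0 -0.031 -0; 0 -0 -0.031 -0; 0 -0 -0.031 -0; 0 -0 -0.031 -0; 0 -0 -0.031 -0.001; 0.023 -0.021 -0.006 0; 0.023 -0.022 -0.006 0; 0.023 -0.021 -0.006 0
0.022 -0.021 -0.006 0; 0.023 -0.022 -0.006 0; 0.03 -0.022 0.003 0.078; 0.028 -0.025 0.003 0.078; 0.026 -0.026 0.003 0.078; 0.024 -0.028 0.002 0.078; 0.021 -0.031 0.003 0.079; 0.019 -0.032 0.003 0.078
0.017 -0.033 0.003 0.078
end [0.577 0.291 0.14 ] -0.0
```

{"op": "send_rows", "data": {"increments": "0 0 -0.031 0; 0 0 -0.031 0; 0 0 -0.031 0; 0 0 -0.031 0; 0 0 -0.031 0; 0.023 -0.021 -0.006 0; 0.023 -0.022 -0.006 0; 0.023 -0.021 -0.006 0"}}

```text
time: 20.2
tool_pos: [0.4631, -0.0095, 0.1479]
orientation: [[0.856, 0.517, 0.002], [0.517, -0.856, -0.0], [0.001, 0.001, -1.0]]
contact_force: [0.8, 0.2, -2.2]
finger_gap: 0.0399
gripper_force: 45.0
```

{"op": "send_rows", "data": {"increments": "0.022 -0.021 -0.006 0; 0.023 -0.022 -0.006 0; 0.03 -0.022 0.003 0.078; 0.028 -0.025 0.003 0.078; 0.026 -0.026 0.003 0.078; 0.024 -0.028 0.002 0.078; 0.021 -0.031 0.003 0.079; 0.019 -0.032 0.003 0.078"}}

```text
time: 20.87
tool_pos: [0.5627, 0.2581, 0.1415]
orientation: [[0.997, 0.073, -0.0], [0.073, -0.997, -0.0], [-0.0, 0.0, -1.0]]
contact_force: [0.1, -0.3, -1.8]
finger_gap: 0.0396
gripper_force: 45.0
```

{"op": "send_rows", "data": {"increments": "0.017 -0.033 0.003 0.078; 0 0 0 0; 0 0 0 0; 0 0 0 0"}}

```text
time: 21.2
tool_pos: [0.5765, 0.29, 0.1381]
orientation: [[1.0, -0.001, -0.001], [-0.001, -1.0, -0.002], [-0.001, 0.002, -1.0]]
contact_force: [0.4, -1.1, -1.3]
finger_gap: 0.0398
gripper_force: 45.0
```

```bash
python3 plan.py "0.579 0.291 0.14 0" "0.579 0.291 0.003 0"; python3 br.py w8|grep -v 'n [1-9]..\b' ; cp pics/w8.png pics/w8v.png
```

```text
21.2 [0.5765 0.29   0.1381] [ -29.   27.   -2.   95.    1.   58. -121.]
0.002 -0.001 -0.002 -0.001; 0 -0 0.034 0; 0 -0 0.035 0; 0 -0 0.034 0; 0 -0 0.034 0
end [0.579 0.291 0.003] 0.0
px [ 28. 114.] n 9245 c 0.6559 0.5178 size 179 74 az -14.0 ztop 0.027
px [280. 153.] n 32251 c 0.5946 0.2605 size 265 205 az -89.8 ztop 0.043
21.25 [0.5768 0.2891 0.1385]
```

View pics/w8.png

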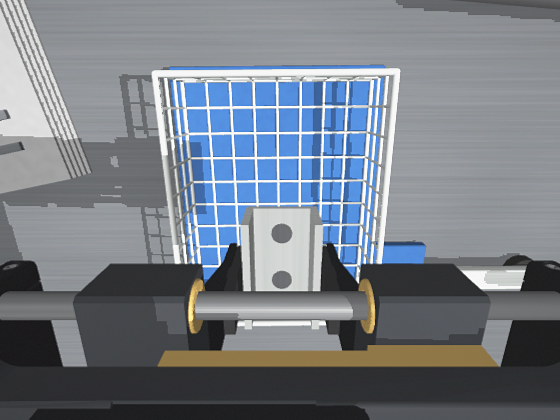

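The wrist view shows the held bracket centred in the basket, at (280,250). The first one is hidden toward the hinge side. Lowering.

{"op": "send_rows", "data": {"increments": "0.002 -0.001 0.034 0; 0 0 0.034 0; 0 0 0.034 0; 0 0 0.033 0; 0 0 0 0; 0 0 0 0"}}

```text
time: 21.75
tool_pos: [0.5781, 0.2896, 0.0029]
orientation: [[1.0, -0.003, -0.003], [-0.003, -1.0, -0.002], [-0.003, 0.002, -1.0]]
contact_force: [0.7, -1.3, -1.4]
finger_gap: 0.0398
gripper_force: 45.0
```

{"op": "send_rows", "data": {"increments": "0 0 0 0; 0 0 0 0; 0 0 0 0; 0 0 0 0; 0 0 0 0; 0 0 0 0; 0 0 0 0", "jaw": 0.25}}

```text
time: 22.33
tool_pos: [0.5792, 0.2921, 0.0041]
orientation: [[1.0, -0.001, 0.001], [-0.001, -1.0, 0.0], [0.001, -0.0, -1.0]]
contact_force: [0.7, -0.4, -0.1]
finger_gap: 0.0648
gripper_force: 0.0
```

{"op": "send_rows", "data": {"increments": "0 0 -0.03 0; 0 0 -0.036 0; 0 0 -0.036 0; 0 0 -0.036 0; 0 0 -0.036 0; 0 0 -0.02 0; 0 0 0 0"}}

```text
time: 22.92
tool_pos: [0.5821, 0.2937, 0.2041]
orientation: [[1.0, -0.001, 0.01], [-0.001, -1.0, 0.005], [0.01, -0.005, -1.0]]
contact_force: [0.2, 0.6, -0.1]
finger_gap: 0.0653
gripper_force: 0.0
```

```bash
python3 plan.py "0.50 0.10 0.2 18" "0.4465 -0.1945 0.12 17.8"
```

```text
22.92 [0.5821 0.2937 0.2041] [ -29.   24.   -1.   91.    1.   65. -121.]
-0.014 0.032 0.001 -0.053; -0.015 0.032 0 -0.052; -0.017 0.031 0.001 -0.053; -0.018 0.029 0.001 -0.052; -0.021 0.029 0 -0.053; -0.021 0.028 0.001 -0.052; -0.016 0.029 0.009 0; -0.016 0.03 0.009 0.001
-0.015 0.029 0.009 -0; -0.016 0.029 0.009 0; -0.016 0.029 0.009 0.001; -0.015 0.03 0.008 -0; -0.016 0.029 0.009 0; -0.016 0.029 0.009 0.001; -0.015 0.029 0.009 -0
end [ 0.447 -0.194  0.12 ] 17.8
```

{"op": "send_rows", "data": {"increments": "-0.014 0.032 0.001 -0.053; -0.015 0.032 0 -0.052; -0.017 0.031 0.001 -0.053; -0.018 0.029 0.001 -0.052; -0.021 0.029 0 -0.053; -0.021 0.028 0.001 -0.052; -0.016 0.029 0.009 0; -0.016 0.03 0.009 0.001"}}

```text
time: 23.58
tool_pos: [0.4838, 0.0307, 0.1753]
orientation: [[0.951, 0.309, 0.0], [0.309, -0.951, 0.0], [0.0, -0.0, -1.0]]
contact_force: [-0.1, -0.2, -0.3]
finger_gap: 0.0649
gripper_force: 0.0
```

{"op": "send_rows", "data": {"increments": "-0.015 0.029 0.009 0; -0.016 0.029 0.009 0; -0.016 0.029 0.009 0.001; -0.015 0.03 0.008 0; -0.016 0.029 0.009 0; -0.016 0.029 0.009 0.001; -0.015 0.029 0.009 0; 0 0 0 0"}}

```text
time: 24.25
tool_pos: [0.4401, -0.202, 0.1118]
orientation: [[0.955, 0.296, -0.004], [0.296, -0.955, -0.002], [-0.005, 0.001, -1.0]]
contact_force: [0.6, 0.5, 0.0]
finger_gap: 0.0654
gripper_force: 0.0
```

{"op": "send_rows", "data": {"increments": "0 0 0 0; 0 0 0 0"}}

```text
time: 24.42
tool_pos: [0.4437, -0.1948, 0.1133]
orientation: [[0.952, 0.306, -0.001], [0.306, -0.952, 0.001], [-0.001, -0.001, -1.0]]
contact_force: [0.1, 0.1, -0.1]
finger_gap: 0.0652
gripper_force: 0.0
```

```bash
python3 br.py w9; python3 plan.py "0.443 -0.195 0.12 18" "0.443 -0.195 -0.026 18"
```

```text
px [56. 84.] n 1997 c 0.477 0.0282 size 70 35 az -83.1 ztop 0.042
px [248.  77.] n 642 c 0.5379 -0.1355 size 22 22 az -13.3 ztop 0.027
px [531. 191.] n 3336 c 0.5287 -0.4119 size 120 4 az 0.2 ztop 0.044
px [261. 199.] n 353 c 0.4373 -0.1778 size 60 4 az 18.1 ztop 0.03
px [299. 198.] n 354 c 0.4484 -0.212 size 60 4 az 18.1 ztop 0.03
24.4667 [ 0.4441 -0.1943  0.1136]
24.47 [ 0.4441 -0.1943  0.1136] [ 10.  14.  10. 118.  -3.  48. -50.]
-0.001 0 -0.006 -0.001; -0 0 0.036 -0; -0 0 0.037 -0; -0 0 0.036 -0; -0 0 0.037 -0
end [ 0.443 -0.195 -0.026] 18.0
```

{"op": "send_rows", "data": {"increments": "-0.001 0 0.035 0; 0 0 0.035 0; 0 0 0.035 0; 0 0 0.035 0; 0 0 0 0; 0 0 0 0"}}

```text
time: 24.97
tool_pos: [0.4421, -0.1941, -0.0271]
orientation: [[0.951, 0.308, -0.003], [0.308, -0.951, 0.002], [-0.003, -0.003, -1.0]]
contact_force: [0.3, 0.1, 0.8]
finger_gap: 0.065
gripper_force: 0.0
```

{"op": "send_rows", "data": {"increments": "0 0 0 0; 0 0 0 0; 0 0 0 0; 0 0 0 0; 0 0 0 0; 0 0 0 0; 0 0 0 0; 0 0 0 0", "jaw": 1}}

```text
time: 25.63
tool_pos: [0.4436, -0.1957, -0.025]
orientation: [[0.952, 0.306, 0.002], [0.306, -0.952, 0.0], [0.002, 0.0, -1.0]]
contact_force: [-1.3, 1.6, 8.0]
finger_gap: 0.0395
gripper_force: 45.0
```

```bash
python3 plan.py "0.443 -0.195 0.13 18" "0.50 0.0 0.16 18" "0.646 0.291 0.14 0"
```

```text
25.63 [ 0.4436 -0.1957 -0.025 ] [ 13.  27.   7. 124.  -7.  29. -47.]
-0 -0 -0.031 -0.001; -0 -0 -0.031 -0; -0 -0.001 -0.031 -0.001; -0 0 -0.031 -0.001; -0 0 -0.031 -0; 0.019 -0.028 -0.005 -0; 0.019 -0.028 -0.005 -0; 0.019 -0.028 -0.005 -0
0.019 -0.028 -0.005 -0; 0.019 -0.028 -0.005 -0; 0.019 -0.028 -0.005 -0; 0.025 -0.026 0.002 0.035; 0.025 -0.026 0.002 0.035; 0.023 -0.028 0.003 0.035; 0.023 -0.028 0.002 0.035; 0.022 -0.029 0.002 0.034
0.02 -0.03 0.002 0.035; 0.02 -0.03 0.003 0.035; 0.018 -0.031 0.002 0.035; 0.018 -0.032 0.002 0.035
end [0.646 0.291 0.14 ] -0.0
```

{"op": "send_rows", "data": {"increments": "0 0 -0.031 0; 0 0 -0.031 0; 0 0 -0.031 0; 0 0 -0.031 0; 0 0 -0.031 0; 0.019 -0.028 -0.005 0; 0.019 -0.028 -0.005 0; 0.019 -0.028 -0.005 0"}}

```text
time: 26.3
tool_pos: [0.4716, -0.0979, 0.1449]
orientation: [[0.953, 0.304, 0.002], [0.304, -0.953, -0.0], [0.002, 0.001, -1.0]]
contact_force: [0.4, -0.4, -1.6]
finger_gap: 0.0395
gripper_force: 45.0
```

{"op": "send_rows", "data": {"increments": "0.019 -0.028 -0.005 0; 0.019 -0.028 -0.005 0; 0.019 -0.028 -0.005 0; 0.025 -0.026 0.002 0.035; 0.025 -0.026 0.002 0.035; 0.023 -0.028 0.003 0.035; 0.023 -0.028 0.002 0.035; 0.022 -0.029 0.002 0.034"}}

```text
time: 26.97
tool_pos: [0.5822, 0.1615, 0.1475]
orientation: [[0.991, 0.134, -0.0], [0.134, -0.991, -0.0], [-0.001, 0.0, -1.0]]
contact_force: [0.8, -0.8, -1.0]
finger_gap: 0.0398
gripper_force: 45.0
```

{"op": "send_rows", "data": {"increments": "0.02 -0.03 0.002 0.035; 0.02 -0.03 0.003 0.035; 0.018 -0.031 0.002 0.035; 0.018 -0.032 0.002 0.035; 0 0 0 0; 0 0 0 0; 0 0 0 0"}}

```text
time: 27.55
tool_pos: [0.647, 0.2882, 0.138]
orientation: [[1.0, -0.003, -0.001], [-0.003, -1.0, -0.002], [-0.001, 0.002, -1.0]]
contact_force: [0.1, -0.3, -2.4]
finger_gap: 0.04
gripper_force: 45.0
```

```bash
python3 plan.py "0.646 0.291 0.14 0" "0.646 0.291 0.003 0"
```

```text
27.55 [0.647  0.2882 0.138 ] [ -29.   32.    2.   86.   -1.   62. -117.]
-0.001 -0.003 -0.002 -0.003; -0 0 0.034 -0; -0 0 0.035 -0; -0 0 0.034 -0; -0 0 0.034 -0
end [0.646 0.291 0.003] -0.0
```

{"op": "send_rows", "data": {"increments": "-0.001 -0.002 0.034 0; 0 0 0.034 0; 0 0 0.034 0; 0 0 0.033 0; 0 0 0 0; 0 0 0 0"}}

```text
time: 28.05
tool_pos: [0.6455, 0.2887, 0.0028]
orientation: [[1.0, -0.005, -0.003], [-0.005, -1.0, -0.003], [-0.003, 0.003, -1.0]]
contact_force: [0.3, -0.6, -0.1]
finger_gap: 0.0396
gripper_force: 45.0
```

{"op": "send_rows", "data": {"increments": "0 0 0 0; 0 0 0 0; 0 0 0 0; 0 0 0 0; 0 0 0 0; 0 0 0 0; 0 0 0 0", "jaw": 0.25}}

```text
time: 28.63
tool_pos: [0.6467, 0.2914, 0.0042]
orientation: [[1.0, -0.003, 0.001], [-0.003, -1.0, 0.0], [0.001, -0.0, -1.0]]
contact_force: [-0.4, 0.1, 0.8]
finger_gap: 0.0643
gripper_force: 0.0
```

{"op": "send_rows", "data": {"increments": "0 0 -0.03 0; 0 0 -0.036 0; 0 0 -0.036 0; 0 0 -0.036 0; 0 0 -0.036 0; 0 0 -0.02 0; 0 0 0 0"}}

```text
time: 29.22
tool_pos: [0.6497, 0.2927, 0.2047]
orientation: [[1.0, -0.003, 0.01], [-0.003, -1.0, 0.005], [0.01, -0.005, -1.0]]
contact_force: [0.9, -0.6, 0.7]
finger_gap: 0.0652
gripper_force: 0.0
```

```bash
python3 plan.py "0.55 0.10 0.2 40" "0.538 -0.1355 0.12 60"
```

```text
29.22 [0.6497 0.2927 0.2047] [ -29.   29.    3.   82.   -1.   68. -117.]
-0.014 0.028 0.001 -0.1; -0.017 0.026 0 -0.1; -0.019 0.024 0.001 -0.101; -0.022 0.022 0.001 -0.1; -0.024 0.02 0 -0.1; -0.025 0.017 0.001 -0.1; -0.028 0.015 0.001 -0.1; -0.023 0.025 0.011 -0.05
-0.024 0.023 0.012 -0.05; -0.025 0.022 0.011 -0.05; -0.026 0.021 0.012 -0.05; -0.028 0.02 0.011 -0.05; -0.028 0.018 0.011 -0.05; -0.029 0.017 0.012 -0.049
end [ 0.538 -0.135  0.12 ] 60.0
```

```bash
python3 plan.py "0.55 0.10 0.2 20" "0.538 -0.1355 0.12 30"
```

```text
29.22 [0.6497 0.2927 0.2047] [ -29.   29.    3.   82.   -1.   68. -117.]
-0.017 0.032 0.001 -0.059; -0.018 0.031 0.001 -0.058; -0.02 0.03 0 -0.059; -0.022 0.029 0.001 -0.059; -0.024 0.028 0.001 -0.059; -0.025 0.026 0.001 -0.058; -0.013 0.031 0.011 -0.025; -0.014 0.031 0.012 -0.025
-0.014 0.03 0.011 -0.025; -0.016 0.03 0.012 -0.025; -0.016 0.029 0.011 -0.025; -0.017 0.029 0.011 -0.025; -0.017 0.029 0.012 -0.025
end [ 0.538 -0.135  0.12 ] 30.0
```

{"op": "send_rows", "data": {"increments": "-0.017 0.032 0.001 -0.059; -0.018 0.031 0.001 -0.058; -0.02 0.03 0 -0.059; -0.022 0.029 0.001 -0.059; -0.024 0.028 0.001 -0.059; -0.025 0.026 0.001 -0.058; -0.013 0.031 0.011 -0.025; -0.014 0.031 0.012 -0.025", "jaw": 0.4}}

```text
time: 29.88
tool_pos: [0.5423, 0.0294, 0.1697]
orientation: [[0.921, 0.391, 0.001], [0.391, -0.921, 0.0], [0.001, 0.0, -1.0]]
contact_force: [0.5, 0.5, -1.1]
finger_gap: 0.0521
gripper_force: 0.0
```

{"op": "send_rows", "data": {"increments": "-0.014 0.03 0.011 -0.025; -0.016 0.03 0.012 -0.025; -0.016 0.029 0.011 -0.025; -0.017 0.029 0.011 -0.025; -0.017 0.029 0.012 -0.025; 0 0 0 0; 0 0 0 0; 0 0 0 0"}}

```text
time: 30.55
tool_pos: [0.5347, -0.136, 0.1122]
orientation: [[0.866, 0.5, -0.001], [0.5, -0.866, 0.001], [-0.0, -0.001, -1.0]]
contact_force: [0.2, 0.9, -0.5]
finger_gap: 0.0519
gripper_force: 0.0
```

```bash
python3 br.py w10
python3 - <<'E'
from h import *
p,d,X=cloud('w10');P=X[d>0]; m=(np.linalg.norm(P[:,:2]-[.538,-.1355],axis=1)<.016)&(P[:,2]>.023); print('hub top',m.sum(),P[m].mean(0).round(4))
snap('side','sd5'); snap('scene','s5')
a=cv2.imread('pics/sd5.png')[240:380,110:290]; b=cv2.imread('pics/s5.png')[130:230,310:450]
cv2.imwrite('pics/c5.png',np.hstack([cv2.resize(a,(400,311)),cv2.resize(b,(400,311))]))
E
python3 plan.py "0.538 -0.1355 0.12 30" "0.538 -0.1355 -0.022 30"
```

```text
px [395.  83.] n 1606 c 0.6626 -0.1757 size 122 61 az 45.9 ztop 0.044
px [253.  51.] n 714 c 0.6333 -0.053 size 22 22 az -1.0 ztop 0.027
px [ 63. 145.] n 4200 c 0.483 0.065 size 142 42 az 82.1 ztop 0.036
px [555. 156.] n 325 c 0.697 -0.3388 size 41 10 az 43.8 ztop 0.021
px [282. 195.] n 512 c 0.5384 -0.1352 size 22 22 az 77.7 ztop 0.026
30.6 [ 0.5352 -0.1352  0.1126]
hub top 441 [ 0.5384 -0.135   0.0252]
30.7 [ 0.5355 -0.1349  0.113 ] [  6.  20.   4. 110.  -2.  51. -48.]
0.002 0.002 -0.007 0.003; -0 -0 0.035 0; -0 -0 0.036 0; -0 -0 0.035 0; -0 -0 0.036 0
end [ 0.538 -0.136 -0.022] 30.0
```

View pics/c5.png

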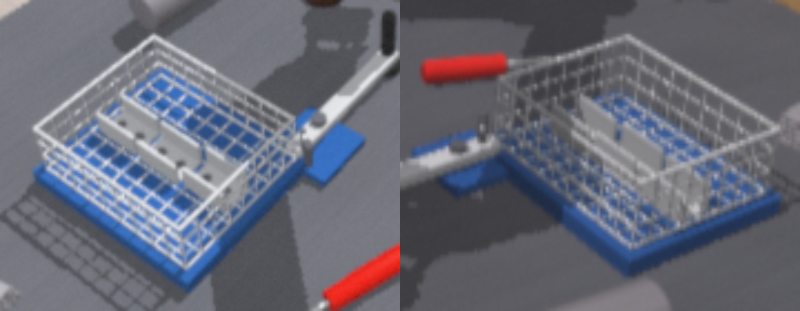

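All three brackets lie in a row on the basket floor (left crop, 110-240, 130-185), and the leg is out. Now the disc hub.

{"op": "send_rows", "data": {"increments": "0.002 0.001 0.034 0; 0 0 0.034 0; 0 0 0.034 0; 0 0 0.033 0; 0 0 0 0; 0 0 0 0"}}

```text
time: 31.2
tool_pos: [0.5371, -0.1351, -0.0232]
orientation: [[0.865, 0.502, -0.002], [0.502, -0.865, 0.001], [-0.001, -0.002, -1.0]]
contact_force: [-0.5, -0.5, 0.4]
finger_gap: 0.0522
gripper_force: 0.0
```

{"op": "send_rows", "data": {"increments": "0 0 0 0; 0 0 0 0; 0 0 0 0; 0 0 0 0; 0 0 0 0; 0 0 0 0; 0 0 0 0; 0 0 0 0", "jaw": 1}}

```text
time: 31.87
tool_pos: [0.5373, -0.1364, -0.0218]
orientation: [[0.866, 0.5, 0.0], [0.5, -0.866, 0.0], [0.0, -0.0, -1.0]]
contact_force: [-1.6, 1.0, 6.0]
finger_gap: 0.0213
gripper_force: 45.0
```

```bash
python3 plan.py "0.538 -0.1355 0.11 30" "0.529 -0.471 0.11 30"
```

```text
31.87 [ 0.5373 -0.1364 -0.0218] [  7.  31.   3. 114.  -3.  35. -47.]
0 -0 -0.033 0; 0.001 -0 -0.033 0; -0 -0 -0.033 0; 0 -0 -0.033 0; -0.02 0.032 0 0; -0.019 0.031 0 0; -0.02 0.032 0 0; -0.019 0.032 0 0
-0.02 0.032 0 0; -0.019 0.031 0 0; -0.02 0.032 0 0; -0.019 0.032 0 0; -0.02 0.032 0 0
end [ 0.529 -0.472  0.11 ] 30.0
```

{"op": "send_rows", "data": {"increments": "0 0 -0.033 0; 0.001 0 -0.033 0; 0 0 -0.033 0; 0 0 -0.033 0; -0.02 0.032 0 0; -0.019 0.031 0 0; -0.02 0.032 0 0; -0.019 0.032 0 0"}}

```text
time: 32.53
tool_pos: [0.5335, -0.2867, 0.1097]
orientation: [[0.866, 0.501, 0.0], [0.501, -0.866, -0.0], [-0.0, 0.0, -1.0]]
contact_force: [0.6, 0.2, -2.4]
finger_gap: 0.0214
gripper_force: 45.0
```

{"op": "send_rows", "data": {"increments": "-0.02 0.032 0 0; -0.019 0.031 0 0; -0.02 0.032 0 0; -0.019 0.032 0 0; -0.02 0.032 0 0; 0 0 0 0; 0 0 0 0"}}

```text
time: 33.12
tool_pos: [0.5263, -0.4751, 0.1086]
orientation: [[0.869, 0.495, -0.002], [0.495, -0.869, -0.001], [-0.002, -0.0, -1.0]]
contact_force: [0.1, 0.6, -1.0]
finger_gap: 0.0213
gripper_force: 45.0
```

Run:
```python
from h import *
snap('wrist','w11'); o=arm.get_obs(); print(o['tool_pos'],o['finger_gap'],o['gripper_force'])
for fn in ('w11','w2'):
    p,d,X=cloud(fn);P=X[d>0]; m=(abs(P[:,0]-.53)<.09)&(abs(P[:,1]+.47)<.09)&(P[:,2]>.058)&(P[:,2]<.07); print(fn,m.sum(),np.percentile(P[m],[1,99],axis=0).round(3) if m.any() else '')
p,d,X=cloud('scene0');P=X[d>0]; m=(abs(P[:,0]-.53)<.09)&(abs(P[:,1]+.47)<.09)&(P[:,2]>.058)&(P[:,2]<.07); print(np.percentile(P[m],[1,99],axis=0).round(3))
```

```text
[ 0.52772671 -0.4722386   0.10858269] 0.021606862264976916 44.9994170665741
w11 2591 [[ 0.47  -0.531  0.058]
 [ 0.589 -0.412  0.066]]
w2 567 [[ 0.47  -0.516  0.058]
 [ 0.589 -0.411  0.066]]
[[ 0.466 -0.53   0.058]
 [ 0.589 -0.411  0.069]]
```

View pics/w11.png

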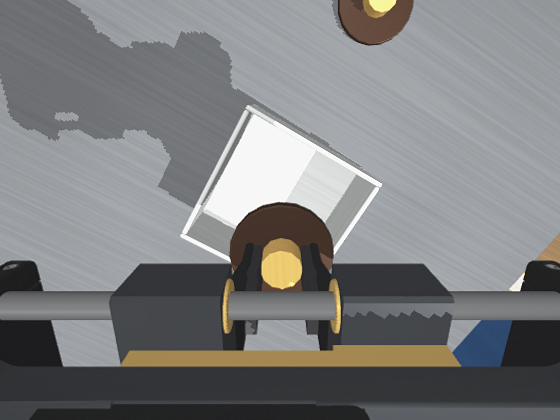

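The disc hangs flat from the hub at (281,265), over the tin whose centre is (0.5295, -0.4715). Lowering it in.

{"op": "send_rows", "data": {"increments": "0.002 0.001 0.03 0; 0 0 0.03 0; 0 0 0.03 0; 0 0 0.026 0; 0 0 0 0; 0 0 0 0"}}

```text
time: 33.67
tool_pos: [0.5309, -0.4688, -0.0076]
orientation: [[0.865, 0.502, -0.002], [0.502, -0.865, 0.003], [-0.0, -0.004, -1.0]]
contact_force: [0.6, 0.2, -1.1]
finger_gap: 0.0216
gripper_force: 45.0
```

{"op": "send_rows", "data": {"increments": "0 0 0 0; 0 0 0 0; 0 0 0 0; 0 0 0 0; 0 0 0 0; 0 0 0 0", "jaw": 0.45}}

```text
time: 34.17
tool_pos: [0.5313, -0.472, -0.0054]
orientation: [[0.866, 0.5, 0.001], [0.5, -0.866, -0.001], [0.0, 0.001, -1.0]]
contact_force: [0.0, 0.4, 0.2]
finger_gap: 0.0463
gripper_force: 0.0
```

{"op": "send_rows", "data": {"increments": "0 0 -0.03 0; 0 0 -0.036 0; 0 0 -0.036 0; 0 0 -0.036 0; 0 0 -0.036 0; 0 0 -0.03 0; 0 0 0 0; 0 0 0 0"}}

```text
time: 34.83
tool_pos: [0.5319, -0.4727, 0.2008]
orientation: [[0.866, 0.5, 0.004], [0.5, -0.866, -0.003], [0.002, 0.005, -1.0]]
contact_force: [-0.4, 0.6, -0.0]
finger_gap: 0.048
gripper_force: 0.0
```

```bash
python3 - <<'E'
from h import *
snap('wrist','w12')
p,d,X=cloud('w12');P=X[d>0]; C=p[d>0].astype(int); m=(abs(P[:,0]-.53)<.056)&(abs(P[:,1]+.4715)<.056)&(P[:,2]<.05)&(P[:,2]>.003)&(C[:,0]<120); Q=P[m]; print('dark in tin',m.sum(),Q.mean(0).round(3),np.ptp(Q,0).round(3))
m=(abs(P[:,0]-.53)<.056)&(abs(P[:,1]+.4715)<.056)&(P[:,2]<.05)&(C[:,0]-C[:,2]>90); Q=P[m]; print('hub',m.sum(),Q.mean(0).round(3) if m.any() else '')
for fn in('w2','w10'):
    p,d,X=cloud(fn);P=X[d>0];C=p[d>0].astype(int); m=(abs(P[:,0]-.685)<.05)&(abs(P[:,1]+.195)<.05)&(P[:,2]>.082)&(P[:,2]<.092); print(fn,'plunger',m.sum(),P[m].min(0).round(3),P[m].max(0).round(3))
E
python3 plan.py "0.529 -0.47 0.22 30" "0.683 -0.197 0.2 30"
```

```text
dark in tin 1499 [ 0.536 -0.471  0.011] [0.061 0.061 0.014]
hub 99 [ 0.535 -0.471  0.025]
w2 plunger 773 [ 0.666 -0.216  0.082] [ 0.702 -0.18   0.088]
w10 plunger 2463 [ 0.666 -0.216  0.082] [ 0.703 -0.179  0.088]
34.88 [ 0.5309 -0.4717  0.1983] [ 32.  30.   9.  82.  -5.  68. -18.]
-0.001 -0.002 -0.022 0; 0.03 -0.018 0.002 0; 0.03 -0.018 0.003 0; 0.03 -0.017 0.002 0; 0.03 -0.018 0.002 0; 0.03 -0.018 0.002 0; 0.03 -0.018 0.003 0; 0.03 -0.017 0.002 0
0.03 -0.018 0.002 0; 0.03 -0.018 0.002 0
end [ 0.683 -0.197  0.2  ] 30.0
```

The disc lies in the tin at (0.535, -0.471), with its hub top 25 mm above the bench. The plunger centre is (0.6845, -0.1975) with its top at 0.087.

{"op": "send_rows", "data": {"increments": "-0.001 -0.002 -0.022 0; 0.03 -0.018 0.002 0; 0.03 -0.018 0.003 0; 0.03 -0.017 0.002 0; 0.03 -0.018 0.002 0; 0.03 -0.018 0.002 0; 0.03 -0.018 0.003 0; 0.03 -0.017 0.002 0", "jaw": 1}}

```text
time: 35.55
tool_pos: [0.6483, -0.2557, 0.2012]
orientation: [[0.866, 0.5, -0.004], [0.5, -0.866, 0.002], [-0.003, -0.003, -1.0]]
contact_force: [0.5, -0.2, -0.2]
finger_gap: 0.0042
gripper_force: 0.0
```

{"op": "send_rows", "data": {"increments": "0.03 -0.018 0.002 0; 0.031 -0.018 0.002 0; 0 0 0.035 0; 0 0 0.035 0; 0 0 0.03 0; 0 0 0 0; 0 0 0 0; 0 0 0 0"}}

```text
time: 36.22
tool_pos: [0.6844, -0.1968, 0.1007]
orientation: [[0.866, 0.5, 0.001], [0.5, -0.866, -0.0], [0.001, 0.001, -1.0]]
contact_force: [1.0, -0.3, 1.0]
finger_gap: -0.0001
gripper_force: 0.0
```

```bash
python3 plan.py "0.6845 -0.1975 0.07 30" "0.6845 -0.1975 0.033 30 0.008"; python3 -c "
from h import *
o=arm.get_obs();print(o['finger_gap'],o['contact_force'])"
```

```text
36.22 [ 0.6844 -0.1968  0.1007] [  9.  34.   5.  87.  -4.  58. -45.]
-0 0.001 0.031 -0; -0 -0 0.007 -0; -0 -0 0.008 -0; -0 -0 0.007 -0; -0 -0 0.007 -0; -0 -0 0.008 -0
end [ 0.685 -0.198  0.033] 30.0
-5.978326493011159e-05 [ 1.0083437  -0.2664618   1.01002207]
```

{"op": "send_rows", "data": {"increments": "0 0.001 0.03 0; 0 0 0.007 0; 0 0 0.007 0; 0 0 0.007 0; 0 0 0.007 0; 0 0 0.006 0; 0 0 0.004 0; 0 0 0 0"}}

```text
time: 36.88
tool_pos: [0.6851, -0.1976, 0.0338]
orientation: [[0.866, 0.5, 0.002], [0.5, -0.866, -0.0], [0.001, 0.001, -1.0]]
contact_force: [-3.4, 0.5, 10.5]
finger_gap: 0.0005
gripper_force: 4.8
```

{"op": "send_rows", "data": {"increments": "0 0 0 0; 0 0 0 0; 0 0 0 0; 0 0 0 0"}}

```text
time: 37.22
tool_pos: [0.6852, -0.1976, 0.0348]
orientation: [[0.866, 0.5, 0.002], [0.5, -0.866, -0.001], [0.002, 0.002, -1.0]]
contact_force: [-3.6, -0.2, 9.1]
finger_gap: 0.0005
gripper_force: 4.6
```

The force is 9 to 10 N, just short of the bottom. I'll push a little further.

{"op": "send_rows", "data": {"increments": "0 0 0.002 0; 0 0 0.002 0; 0 0 0.001 0; 0 0 0 0; 0 0 0 0; 0 0 0 0"}}

```text
time: 37.72
tool_pos: [0.6853, -0.1976, 0.0311]
orientation: [[0.866, 0.5, 0.003], [0.5, -0.866, -0.0], [0.002, 0.002, -1.0]]
contact_force: [-5.8, 2.1, 14.5]
finger_gap: 0.0004
gripper_force: 7.4
```

{"op": "send_rows", "data": {"increments": "0 0 0.002 0; 0 0 0 0; 0 0 0 0; 0 0 0 0"}}

```text
time: 38.05
tool_pos: [0.6854, -0.1976, 0.031]
orientation: [[0.866, 0.5, 0.003], [0.5, -0.866, -0.0], [0.002, 0.002, -1.0]]
contact_force: [-9.3, 2.1, 24.3]
finger_gap: 0.0005
gripper_force: 11.4
```

{"op": "send_rows", "data": {"increments": "0 0 -0.01 0; 0 0 -0.02 0; 0 0 -0.035 0; 0 0 -0.035 0; 0 0 -0.035 0; 0 0 -0.03 0; 0 0 0 0; 0 0 0 0"}}

```text
time: 38.72
tool_pos: [0.686, -0.1977, 0.1934]
orientation: [[0.866, 0.5, 0.007], [0.5, -0.866, -0.001], [0.005, 0.005, -1.0]]
contact_force: [-0.9, -0.0, -0.1]
finger_gap: 0.0008
gripper_force: 0.0
```

Run:
```python
from h import *
snap('side','sd9'); snap('scene','s9'); o=arm.get_obs(); print(o['time'],o['contact_force'].round(1) if hasattr(o['contact_force'],'round') else o['contact_force'])
for fn in('s9','scene0'):
    p,d,X=cloud(fn);P=X[d>0]; m=(abs(P[:,0]-.69)<.012)&(abs(P[:,1]+.198)<.012)&(P[:,2]>.06)&(P[:,2]<.1); print('plunger top',np.median(P[m][:,2]).round(4))
    m=(abs(P[:,0]-.5)<.13)&(abs(P[:,1]-.06)<.12)&(P[:,2]>.06)&(P[:,2]<.105); print('peg',P[m].mean(0).round(3))
a=cv2.imread('pics/sd9.png')[120:400,110:450]; cv2.imwrite('pics/c9.png',cv2.resize(a,None,fx=2.1,fy=2.1,interpolation=cv2.INTER_CUBIC))
```

```text
38.8167 [-0.7 -0.4 -0.5]
plunger top 0.0853
peg [0.482 0.01  0.081]
plunger top 0.0855
peg [0.62  0.15  0.081]
```

View pics/c9.png

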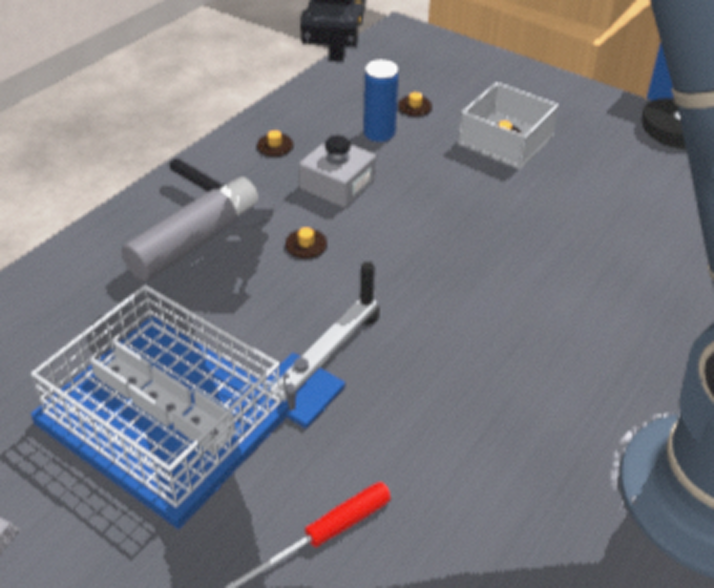

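The push bottomed hard: force reached 24 N with no further travel. The plunger is back up, three brackets are in the basket at (160,390), the disc is in the tin at (508,125), the leg is out, and the bystanders have not moved.

```bash
python3 -c "
from bench import arm
print(arm.finish_job())"
```

```text
the job is handed in; nothing more can be done
None
```

The job is handed in at about 39 s and no verdict came back: by my own checks the leg is out, all three brackets are in the basket, the disc is in the tin, the counter was pushed down and came back up, and nothing else moved.

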